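# Lower the vase and index the banding wheel for the next row

### The job

Get the gourd vase ready for its next row of painting: take out the wooden riser under it, stand the riser on the ware board, and set the vase back gently on the bare wheel head, centred within the smallest ring and with its two lugs in line with the plunger arm as they are now. Also advance the wheel to the very next hole, clockwise seen from above: pull up the spring plunger's knob, swing it round, and let the pin go fully home so that the wheel is locked. Leave the other things on the bench where they are.

Things in the scene. Friction and masses are not known exactly. Their poses are not given: they have to be found in the camera images.
- indexer: Fixed iron base of the indexing banding wheel, origin on the wheel's axis at bench height. Its round index plate is 300 mm across, top 22 mm above the bench, with 12 equally spaced 9.5 mm holes (30 degrees apart) on a circle of 130 mm radius about the axis. At the start the plunger is in the hole on the base's +x axis.
- wheel_top (a point): Centre of the wheel's flat aluminium head (170 mm across, 75 mm above the bench), on the wheel's axis; z up, x along the plunger arm; turns with the wheel. Turned rings 70, 100, 130 and 156 mm across mark the head. Below it an iron arm 28 mm wide, top 44 mm above the bench, carries the plunger 130 mm out from the axis.
- plunger_knob (a point): Centre of the plunger's black round pull knob: 26 mm across, 24 mm tall, its centre 102 mm above the bench when home. It stands on a steel body 20 mm across that rises from the arm, its axis 130 mm from the wheel's; below, an 8 mm round-ended pin goes 7 mm into a hole of the index plate. It slides straight up and swings round with the wheel.
- plunger (a joint): Height of the knob above home, m: 0 = pin fully in a hole, about 0.007 = pin end resting on the plate between holes, 0.012 = top stop. A spring pushes it down with 5 N at home and 9 N at 0.010. From 0.008 up the wheel is free to turn.
- wheel (a joint): Turn of the wheel, rad, 0 at the start (locked in a hole), growing clockwise seen from above; the next hole clockwise is at +0.524 (30 degrees). A little friction (about 1 N at the knob) keeps it where it is left; the pin has about 0.007 rad of play either way in a hole.
- vase: Rigid gourd vase, about 0.3 kg, origin at the centre of its foot, z up. 140 mm tall, belly 92 mm across at 45 mm height, foot 50 mm. Straight round neck 28 mm across from 97 to 130 mm height, lip 34 mm: grip the neck at about 116 mm. Small lugs reach 54 mm out at +x and -x, 60 to 83 mm up. Starts upright on the riser, within 3 mm of the wheel's axis, x axis within 3 degrees of the plunger arm's line.
- vase_center (a point): Point on the vase's axis half-way up, 70 mm above its foot; axes as the vase's.
- riser_center (a point): Centre (half-way up, 16 mm) of the plain wooden riser under the vase: a round block 54 mm across and 32 mm tall. At the start it lies on the wheel head within 3 mm of its centre.
- board_top (a point): Ware board: a fixed pale plank lying on the bench, 320 mm (its x) by 140 mm (its y) by 15 mm. This point is the centre of its top face, z up. The spare riser stands near its +x end; the rest is empty and has room for the riser and, for a moment, the vase.
- spare_center (a point): Centre (24 mm up) of the spare wooden riser, 72 mm across and 48 mm tall, standing on the ware board about 115 mm from its centre towards +x. Stays there.
- slip_jar: Bystander: clear jar with a white cap, 60 mm across, 75 mm tall, origin at its foot.
- cobalt_jar: Bystander: smaller clear jar with a white cap, 52 mm across, 60 mm tall, origin at its foot.
- brush_mug: Bystander: white mug 74 mm across and 92 mm tall with brushes standing out to 195 mm, origin at its foot.
- bisque_bowl: Bystander: small bisque bowl 104 mm across, 45 mm tall, origin at its foot.
- loop_tool: Bystander: trimming loop tool lying on the bench, 180 mm long, 13 mm thick, origin near its middle.
Not all that is in view belongs to the job. What is shaped like the part that bears riser_center but green or purple is not meant.

How it is judged:
By the outcome, as a careful person would: the job done as asked, in the order asked, and still so for the second after the job is handed in, with the robot touching nothing.
It also fails if it takes over 70 s, if anything falls off the work surface, if the arm or the gripper's body presses on something with over 40 N, if the wrist force passes 120 N, or if a joint passes its speed limit or range.

### The arm

A 6-joint arm with a two-finger parallel gripper is mounted at the origin on the work surface. World frame = base frame: x ahead of the robot, y to its left, z up, the work surface at z = 0. Lengths are in m, angles in rad, forces in N, time in s.
With the tool pointing down it reaches from about 0.25 to 0.725 m from the base axis. Payload 4 kg.
Tool frame: the origin (TCP) lies on the centre line of the jaws, within the pads' length; the fingertips stand 17 mm ahead of it and the grasp point (between the pads) lies 2 mm behind it (env.tcp_to_tips is the distance from the TCP to the fingertips, in m); z points along the fingers, x is the direction in which the jaws open and shut, and the axes are right-handed (so a half turn about z gives the same grasp; the last joint's range is limited). The gripper opens to 85 mm and grips with 20 to 120 N. Pads are 22 mm wide; open, the fingers measure 114 mm over their backs; the gripper's body (76 mm by 85 mm) begins 54 mm behind the grasp point. The pads swing forward as they close: fully open they stand 13 mm farther back than shut.
Start: joints at [1.138, 0.241, 0.005, 1.335, 0, 1.571], TCP at [0.21, 0.454, 0.248] pointing down, gripper open.
Joint ranges: [-2.72, 2.72], [-1.05, 1.87], [-1.09, 1.28], [-1.99, 2.15], [-1.42, 1.44], [-3.14, 3.14]. Speed limits (rad/s): [2.79, 2.79, 3.14, 3.14, 3.14, 3.14].

### API

Orientations are given as a unit quaternion [x, y, z, w].
In Python, from cell import env, eyes, workorder gives the robot as it stands. The module is installed in compiled form; this text tells all that it offers.
- The arm moves only by the shell command python3 -m crank 'ROWS'. ROWS is JSON, a list of rows, each an object with "twist": the turn, a rotation vector about the tool's x, y, z each as a share of 2 pi rad, from -1 to 1, a list of three; "offset": the shift along the tool's x, y, z each as a share of 0.5 m, from -1 to 1, a list of three; "grip": the gripper's target within -1 to 1 (fully open at 1, half-way at 0, shut at -1). A call has 1 to 10 rows; each row shifts and turns the pose as measured when the row begins, along the tool's axes as they then stand; what a row does not reach is not made up. A row lasts 1/8 s, in which the tool goes at most 62.5 mm and 10.7 degrees, less where a joint would pass 70% of its speed; a pose out of reach is approached as far as the arm can. A call with a number of a shift or a turn outside -1 to 1 is refused whole. A call with a gripper value outside its range is refused whole. The fingers move at their own pace and stop on an object; the grip force is fixed at half the most. Time passes only in rows, so rows that do not move let the fingers close. It gives the time, the measured TCP pose, the force and the opening at its end, in the units of the state.
- env.sense(): the state, without advancing time (a new reading comes with each control period).
- eyes.camera(name): name is "scene" or "top" or "wrist"; returns a dict with "pixels" (480x640x3 uint8, red, green, blue), "K" (3x3 intrinsics, pixels), "R" (3x3) and "t" (3): a world point X has camera coordinates R X + t. Camera axes: x right, y down, z forward; pixel columns grow to the right and rows downward; lengths in m; the calibration is good to about 2 mm. A picture is of the moment at which its call begins. There is no depth.
- workorder.close_job(): hands the job in, once; it reports no verdict.
The state is a dict: "clock": time; "joints": joint angles; "qvel": joint speeds; "effort": joint torques, N m; "position": TCP position; "eef_rot": TCP orientation; "contact_force": force on the tool from outside, world axes, zero at the start; "moment": the same for the moment, N m; "finger_gap": finger opening in m.
Only numpy, scipy, OpenCV 4.12 (cv2) and the standard library are available. Lean on these libraries where they do the work, as an engineer would, in place of code of your own. Each camera call takes 0.05 s, during which the arm holds its last target.

## Working session

There is one attempt and no reset: what is moved stays moved. The work goes in short steps, Python scripts to look and compute and a shell command to move; the robot and the scene stay as the last step left them, time stands still between calls to the robot, and variables do not carry over. Pictures are saved under pics/ and viewed, and the job is handed in when it is done.

```bash
ls; mkdir -p pics; cat > h.py <<'E'
from cell import env, eyes, workorder
import numpy as np, cv2
def snap(name,fn=None):
    c=eyes.camera(name)
    if fn: cv2.imwrite('pics/'+fn,c['pixels'][:,:,::-1]); np.savez('pics/'+fn[:-4]+'.npz',**c)
    return c
def load(fn):
    return dict(np.load('pics/'+fn+'.npz'))
def ray(c,u,v):
    K,R,t=c['K'],c['R'],c['t']
    d=R.T@np.linalg.solve(K,[u,v,1.]); o=-R.T@t
    return o,d
def onz(c,u,v,z):
    o,d=ray(c,u,v); return o+d*(z-o[2])/d[2]
def proj(c,X):
    p=c['K']@(c['R']@np.array(X)+c['t']); return p[:2]/p[2]
E
python3 - <<'E'
from h import *
print({k:np.round(v,4).tolist() if not np.isscalar(v) else v for k,v in env.sense().items()})
for n in ['scene','top','wrist']:
    c=snap(n,n+'0.png'); print(n,np.round(-c['R'].T@c['t'],3),np.round(c['R'][2],3),c['K'][0,0])
E
```

```text
pics
{'clock': 0.0, 'joints': [1.138, 0.2414, 0.0037, 1.3352, -0.0, 1.5708], 'qvel': [0.0012, -0.0002, -0.0006, 0.0002, -0.0, 0.0004], 'effort': [-0.0017, -37.2321, 25.2406, 0.017, 0.0, 0.0], 'position': [0.2094, 0.4534, 0.2474], 'eef_rot': [0.8424, 0.5388, -0.0009, 0.0006], 'contact_force': [1.2402, 0.4216, 0.875], 'moment': [0.0135, 0.0188, 0.0156], 'finger_gap': 0.0852272974121374}
scene [ 1.335 -0.681  0.781] [-0.681  0.498 -0.537] 588.8311454064585
top [ 0.376 -0.1    1.165] [ 0.157  0.015 -0.987] 496.41278693299455
wrist [0.144 0.482 0.374] [ 0.253 -0.119 -0.96 ] 419.00960611518235
```

View pics/scene0.png

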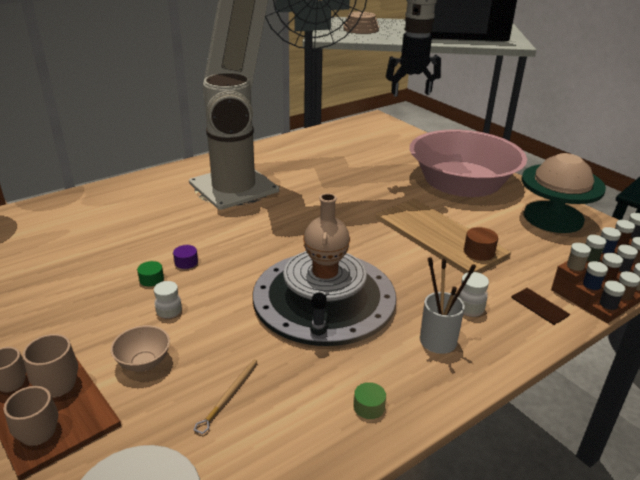

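View pics/top0.png

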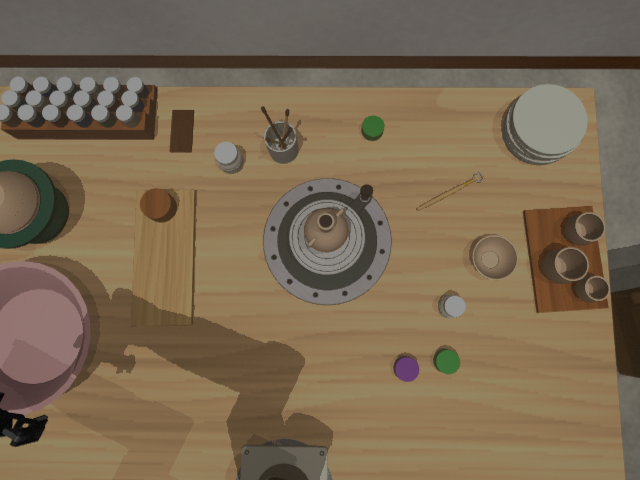

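View pics/wrist0.png

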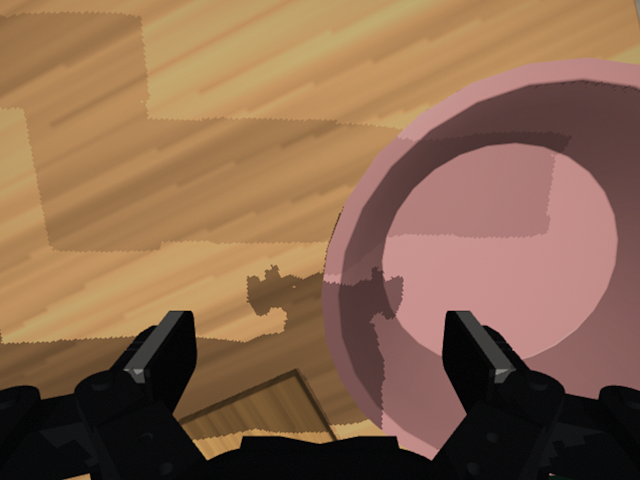

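The scene view shows the vase at (327,235), the wooden riser under it at (326,268) on the wheel head, and the knob at (319,300). Riser candidates in that view:
- brown block under the vase (326,268)
- brown spare on the board (481,243)
- green block (150,273)
- purple block (185,257)
- green block (370,400)

By the description it's the one under the vase. I'll measure next and check that choice in a close crop.

```bash
python3 - <<'E'
from h import *
s=load('scene0');t=load('top0')
a=cv2.resize(s['pixels'][185:345,245:405],None,fx=3.5,fy=3.5,interpolation=cv2.INTER_CUBIC)
cv2.imwrite('pics/c1.png',a[:,:,::-1])
a=cv2.resize(t['pixels'][170:310,255:400],None,fx=4,fy=4,interpolation=cv2.INTER_CUBIC)
cv2.imwrite('pics/c2.png',a[:,:,::-1])
E
```

```text
(no output)
```

View pics/c1.png

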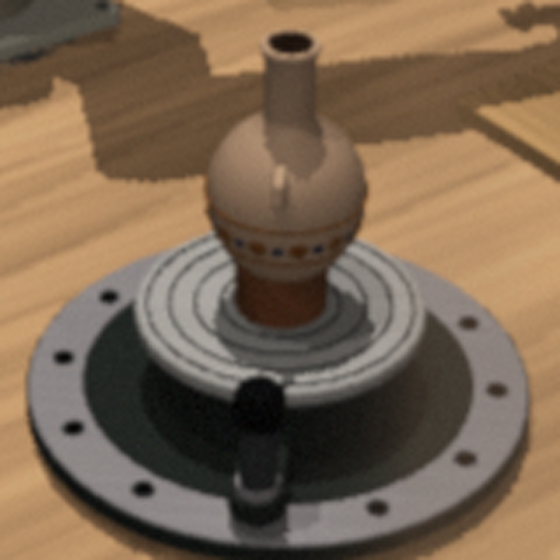

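View pics/c2.png

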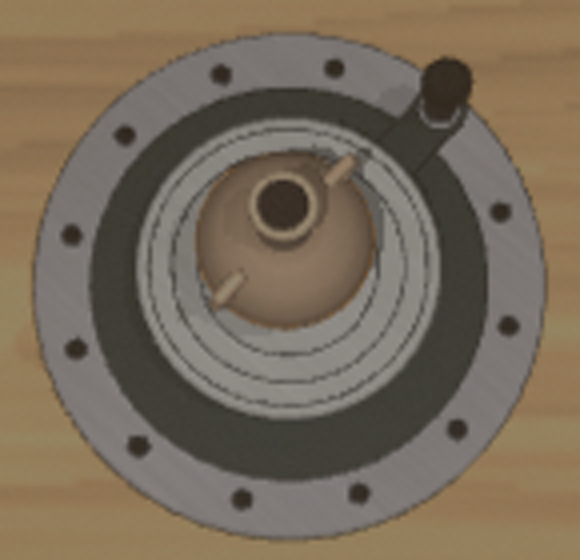

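The crop confirms a brown wooden riser under the vase. In the top crop, the vase lip is at crop (283,205), the knob at (447,85), and 11 of the 12 holes are visible. Fitting these now.

```bash
python3 - <<'E'
from h import *
from scipy.optimize import least_squares
t=load('top0');s=load('scene0')
def cr(x,y): return (x+.5)/4-.5+255,(y+.5)/4-.5+170
g=cv2.cvtColor(t['pixels'],cv2.COLOR_RGB2GRAY).astype(float)
holes=[(221,74),(334,68),(501,211),(508,326),(457,429),(359,493),(242,499),(139,446),(77,349),(72,235),(125,135)]
P=[]
for h in holes:
    u,v=cr(*h);ui,vi=int(round(u)),int(round(v))
    w=g[vi-4:vi+5,ui-4:ui+5]; d=np.clip(np.median(w)-15-w,0,None); yy,xx=np.mgrid[-4:5,-4:5]
    u,v=ui+(d*xx).sum()/d.sum(),vi+(d*yy).sum()/d.sum()
    P.append(onz(t,u,v,0.021)[:2])
P=np.array(P)
def circ(P):
    r=least_squares(lambda q:np.hypot(P[:,0]-q[0],P[:,1]-q[1])-q[2],[*P.mean(0),.1]);return r.x,np.sqrt(np.mean(r.fun**2))
(c,e)=circ(P);print('holes',c,e)
a=np.degrees(np.arctan2(P[:,1]-c[1],P[:,0]-c[0]));m=np.mod(a,30);print(np.round(a,1),np.round(m,2))
# knob top centre: z .114 
k=onz(t,*cr(449,80),.114);print('knob',k, np.degrees(np.arctan2(k[1]-c[1],k[0]-c[0])),np.hypot(*(k[:2]-c[:2])))
# lip top: z=.075+.032+.14
l=onz(t,*cr(283,205),.247);print('lip',l,l[:2]-c[:2])
# lugs, outer ends z ~ .107+.07
for q in [(355,155),(214,306),(341,167),(229,291)]:
    print(onz(t,*cr(*q),.107+.078)[:2]-c[:2])
# scene lip ellipse center crop
sr=lambda x,y:((x+.5)/3.5-.5+245,(y+.5)/3.5-.5+185)
l=onz(s,*sr(290,43),.247);print('lip scene',l)
k=onz(s,*sr(259,393),.114);print('knob scene',k)
# board corners
b=cv2.resize(t['pixels'][180:335,120:210],None,fx=4,fy=4,interpolation=cv2.INTER_CUBIC)
cv2.imwrite('pics/c3.png',b[:,:,::-1])
E
```

```text
holes [ 0.5579678  -0.09189063  0.1300797 ] 0.00012214941486793588
[  18.6  -11.4  -71.5 -101.5 -131.5 -161.6  168.5  138.6  108.6   78.6
   48.7] [18.56 18.61 18.53 18.55 18.54 18.43 18.51 18.57 18.55 18.57 18.71]
knob [ 0.65402347 -0.17864478  0.114     ] -42.087252295791856 0.12943327835128815
lip [ 0.55779963 -0.09036008  0.247     ] [-0.00016817  0.00153055]
[ 0.03805094 -0.03391374]
[-0.03949839  0.0361261 ]
[ 0.0318145  -0.02688202]
[-0.03186792  0.02874174]
lip scene [ 0.55682808 -0.08689322  0.247     ]
knob scene [ 0.6583595  -0.17751215  0.114     ]
```

View pics/c3.png

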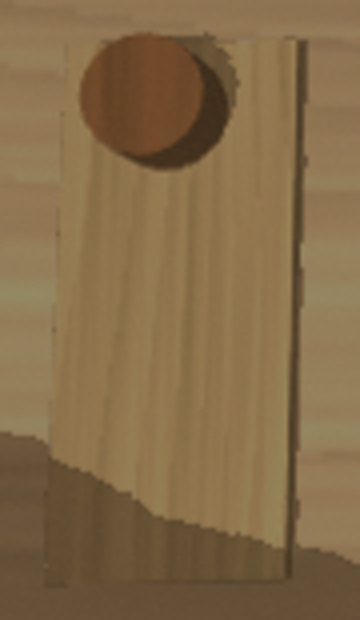

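```bash
cat >> h.py <<'E'
from scipy.spatial.transform import Rotation as Ro
C=np.array([.5580,-.0919])
def st():
    s=env.sense(); R=Ro.from_quat(s['eef_rot']).as_matrix()
    print('t%.2f'%s['clock'],'p',np.round(s['position'],4),'yaw %.2f'%np.degrees(np.arctan2(R[1,0],R[0,0])),'zt',np.round(R[:,2],4),'F',np.round(s['contact_force'],1),'M',np.round(s['moment'],2),'gap %.4f'%s['finger_gap'],'j',np.round(s['joints'],2))
    return np.array(s['position']),R
def go(X):
    p,R=st(); d=R.T@(np.array(X)-p); print('offset total (share of .5):',np.round(d/.5,4),'rows>=',np.linalg.norm(d)/.0625)
E
python3 - <<'E'
from h import *
t=load('top0');s=load('scene0')
cr=lambda x,y:((x+.5)/4-.5+120,(y+.5)/4-.5+180)
P=[onz(t,*cr(*q),.015)[:2] for q in [(68,40),(297,40),(290,578),(46,586)]]
print(np.round(P,4)); b=np.mean(P,0);print('c',b,[np.linalg.norm(P[i]-P[i-1]) for i in range(4)])
print('ax',np.degrees(np.arctan2(*( (P[0]+P[1]-P[2]-P[3])[::-1]))))
sp=onz(t,*cr(141,93),.063);print('spare',sp)
# lip/knob triangulation
def tri(a,ua,b,ub):
    o1,d1=ray(a,*ua);o2,d2=ray(b,*ub)
    k=np.linalg.lstsq(np.c_[d1,-d2],o2-o1,rcond=None)[0]
    return o1+k[0]*d1,o2+k[1]*d2
cr2=lambda x,y:((x+.5)/4-.5+255,(y+.5)/4-.5+170)
sr=lambda x,y:((x+.5)/3.5-.5+245,(y+.5)/3.5-.5+185)
print(tri(t,cr2(283,205),s,sr(290,43)))
print(env.tcp_to_tips)
go([C[0],C[1]+.0015,.30])
E
```

```text
[[0.6766 0.3652]
 [0.6775 0.2275]
 [0.3603 0.2153]
 [0.3544 0.3555]]
c [0.51720726 0.2908645 ] [np.float64(0.3224199937191974), np.float64(0.13776948941379866), np.float64(0.317426124286687), np.float64(0.140389807084293)]
ax 1.961557818758289
spare [0.63321138 0.30169438 0.063     ]
(array([ 0.55757818, -0.09037173,  0.24812036]), array([ 0.55886126, -0.08844584,  0.24839399]))
0.017
t0.15 p [0.2095 0.4535 0.2476] yaw 65.20 zt [-7.0e-04 -1.5e-03 -1.0e+00] F [ 0.   1.  -0.8] M [-0.06 -0.   -0.02] gap 0.0851 j [1.14 0.24 0.   1.34 0.   1.57]
offset total (share of .5): [-0.6953  1.089  -0.1036] rows>= 10.369099270916424
```

```bash
python3 -m crank '[{"twist":[0,0,0],"offset":[0,0,-0.11],"grip":1},{"twist":[0,0,0],"offset":[-0.06,0.095,0],"grip":1},{"twist":[0,0,0],"offset":[-0.06,0.095,0],"grip":1},{"twist":[0,0,0],"offset":[-0.06,0.095,0],"grip":1},{"twist":[0,0,0],"offset":[-0.06,0.095,0],"grip":1},{"twist":[0,0,0],"offset":[-0.06,0.095,0],"grip":1},{"twist":[0,0,0],"offset":[-0.06,0.095,0],"grip":1},{"twist":[0,0,0],"offset":[-0.06,0.095,0],"grip":1}]'; python3 -c "
from h import *
go([C[0],C[1]+.0018,.30])"
```

```text
clock: 1.15
position: [0.4281, 0.1167, 0.3026]
eef_rot: [0.84, 0.543, -0.002, 0.002]
contact_force: [0.2, -0.1, 0.4]
finger_gap: 0.0852
t1.15 p [0.4281 0.1167 0.3026] yaw 65.81 zt [-0.0013 -0.0062 -1.    ] F [ 0.2 -0.1  0.4] M [ 0.06 -0.02 -0.  ] gap 0.0852 j [ 0.27  0.11 -0.01  1.45 -0.01  0.69]
offset total (share of .5): [-0.2709  0.4064  0.0074] rows>= 3.9078656956674735
```

```bash
python3 -m crank '[{"twist":[0,0,0],"offset":[-0.068,0.1,0],"grip":1},{"twist":[0,0,0],"offset":[-0.068,0.1,0],"grip":1},{"twist":[0,0,0],"offset":[-0.068,0.1,0],"grip":1},{"twist":[0,0,0],"offset":[-0.06,0.09,0],"grip":1},{"twist":[0,0,0],"offset":[0,0,0],"grip":1}]'; python3 -c "
from h import *
go([C[0],C[1]+.0018,.30]); snap('wrist','w1.png'); snap('top','t1.png')"
```

```text
clock: 1.78
position: [0.5557, -0.0944, 0.3009]
eef_rot: [0.841, 0.541, -0.003, 0.001]
contact_force: [-1.3, 0.5, 0.4]
finger_gap: 0.0853
t1.77 p [ 0.5557 -0.0944  0.3009] yaw 65.48 zt [-0.0038 -0.0052 -1.    ] F [-1.3  0.5  0.4] M [ 0.03  0.05 -0.05] gap 0.0853 j [-0.17  0.36  0.3   1.52 -0.01  0.26]
offset total (share of .5): [0.0098 0.0007 0.0017] rows>= 0.07939599979288879
```

View pics/w1.png

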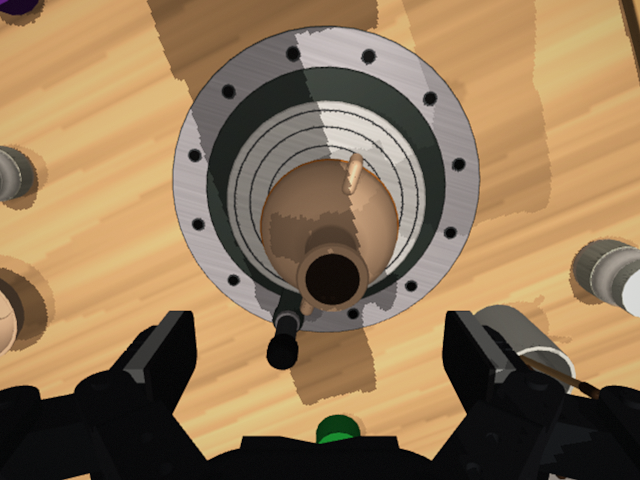

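```bash
python3 - <<'E'
from h import *
from scipy.optimize import least_squares
w=load('w1')
g=cv2.cvtColor(w['pixels'],cv2.COLOR_RGB2GRAY).astype(float)
P=[]
for u,v in [(293,53),(369,56),(430,98),(459,164),(450,232),(411,286),(353,313),(233,280),(198,224),(195,155),(228,91)]:
    x=g[v-8:v+9,u-8:u+9]; d=(x<np.median(x)*.55).astype(float); yy,xx=np.mgrid[-8:9,-8:9]
    P.append(onz(w,u+(d*xx).sum()/d.sum(),v+(d*yy).sum()/d.sum(),.021)[:2])
P=np.array(P)
r=least_squares(lambda q:np.hypot(P[:,0]-q[0],P[:,1]-q[1])-q[2],[*P.mean(0),.1]);c=r.x;print(c,np.abs(r.fun).max())
print(np.round(np.mod(np.degrees(np.arctan2(P[:,1]-c[1],P[:,0]-c[0])),30),2))
print('lip',onz(w,333,278,.247))
print('knob top',onz(w,283,352,.114))
E
```

```text
[ 0.55627917 -0.09145802  0.13072114] 0.0002337304606490065
[18.64 18.5  18.44 18.49 18.59 18.52 18.64 18.65 18.66 18.62 18.63]
lip [ 0.5567091  -0.08967953  0.247     ]
knob top [ 0.64875733 -0.17311999  0.114     ]
```

```bash
cat >> h.py <<'E'
C=np.array([.5570,-.0917])
def go(X,yaw=65.3):
    p,R=st(); d=R.T@(np.array(X)-p); y=np.radians(yaw)
    T=np.array([[np.cos(y),np.sin(y),0],[np.sin(y),-np.cos(y),0],[0,0,-1]])
    rv=Ro.from_matrix(R.T@T).as_rotvec()
    print('offset share:',np.round(d/.5,4),'rows>= %.2f'%(np.linalg.norm(d)/.0625),'twist share',np.round(rv/2/np.pi,5), 'deg %.2f'%np.degrees(np.linalg.norm(rv)))
E
python3 -c "
from h import *
go([.557,-.0899,.221])"
```

```text
t1.88 p [ 0.5543 -0.0915  0.3017] yaw 65.69 zt [-0.0039 -0.0043 -1.    ] F [ 0.5 -0.6 -0.5] M [ 0.05 -0.01 -0.  ] gap 0.0851 j [-0.16  0.36  0.3   1.52 -0.    0.26]
offset share: [0.0061 0.0038 0.1614] rows>= 1.29 twist share [-0.00029  0.00088  0.00107] deg 0.51
```

```bash
python3 -m crank '[{"twist":[-0.0003,0.0009,0.001],"offset":[0.006,0.004,0.04],"grip":1},{"twist":[0,0,0],"offset":[0,0,0.06],"grip":1},{"twist":[0,0,0],"offset":[0,0,0.05],"grip":1},{"twist":[0,0,0],"offset":[0,0,0],"grip":1}]'; python3 -c "
from h import *
go([.557,-.0899,.221]);snap('wrist','w2.png');st()"
```

```text
clock: 2.38
position: [0.555, -0.0833, 0.2269]
eef_rot: [0.84, 0.543, 0.001, -0.0]
contact_force: [0.2, 0.6, 0.1]
finger_gap: 0.0854
t2.38 p [ 0.555  -0.0833  0.2269] yaw 65.78 zt [ 0.0014  0.0014 -1.    ] F [0.2 0.6 0.1] M [-0.    0.04  0.04] gap 0.0854 j [-0.15  0.37  0.13  1.33  0.    0.27]
offset share: [-0.0105  0.009   0.0117] rows>= 0.14 twist share [ 0.00011 -0.0003   0.00133] deg 0.49
t2.42 p [ 0.556  -0.0834  0.2284] yaw 65.78 zt [ 0.0041  0.0012 -1.    ] F [ 0.9 -0.3  1. ] M [ 0.    0.03 -0.03] gap 0.0855 j [-0.15  0.37  0.13  1.33  0.    0.27]
```

View pics/w2.png

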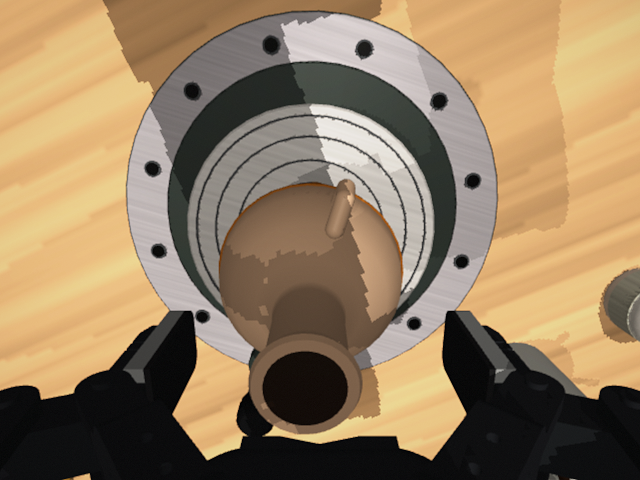

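```bash
python3 -m crank '[{"twist":[0,0,0],"offset":[-0.01,0.009,0.006],"grip":1},{"twist":[0,0,0],"offset":[0,0,0],"grip":1}]'; python3 -c "
from h import *
go([.557,-.0899,.221]);w=snap('wrist','w3.png');st();print(proj(w,[.557,-.0899,.247]))"
```

```text
clock: 2.68
position: [0.5592, -0.0893, 0.2282]
eef_rot: [0.839, 0.544, 0.004, 0.002]
contact_force: [-0.0, 0.5, -0.7]
finger_gap: 0.0852
t2.67 p [ 0.5592 -0.0893  0.2282] yaw 65.88 zt [ 8.7e-03  4.0e-04 -1.0e+00] F [-0.   0.5 -0.7] M [ 0.02  0.05 -0.01] gap 0.0852 j [-0.16  0.37  0.14  1.33  0.    0.26]
offset share: [-0.0029 -0.0036  0.0144] rows>= 0.12 twist share [ 0.00124 -0.00063  0.00162] deg 0.77
t2.73 p [ 0.5593 -0.0892  0.2285] yaw 65.89 zt [ 9.3e-03  5.0e-04 -1.0e+00] F [ 0.2  0.  -0.6] M [-0.02 -0.04  0.  ] gap 0.0852 j [-0.16  0.37  0.14  1.33  0.    0.26]
[319.12256144 366.08125461]
```

View pics/w3.png

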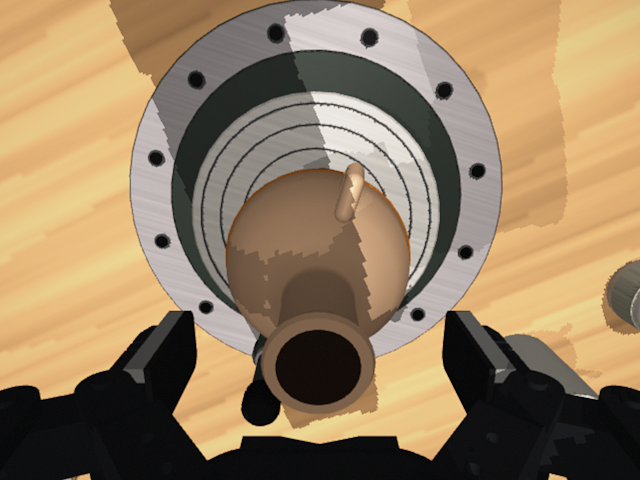

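```bash
python3 -m crank '[{"twist":[0.0013,-0.0006,0],"offset":[-0.002,-0.003,0.015],"grip":1},{"twist":[0,0,0],"offset":[0,0,0],"grip":1}]'; python3 -c "
from h import *
go([.557,-.0899,.221])"
```

```text
clock: 2.98
position: [0.5579, -0.0898, 0.2213]
eef_rot: [0.839, 0.544, 0.001, 0.0]
contact_force: [0.7, -0.3, 0.1]
finger_gap: 0.0853
t2.98 p [ 0.5579 -0.0898  0.2213] yaw 65.86 zt [ 1.1e-03  2.0e-04 -1.0e+00] F [ 0.7 -0.3  0.1] M [-0.04 -0.02 -0.  ] gap 0.0853 j [-0.16  0.38  0.13  1.32  0.    0.26]
offset share: [-0.0009 -0.0015  0.0006] rows>= 0.01 twist share [ 0.00015 -0.0001   0.00156] deg 0.56
```

```bash
python3 -m crank '[{"twist":[0,0,0],"offset":[0,0,0],"grip":-0.3},{"twist":[0,0,0],"offset":[0,0,0],"grip":-0.5},{"twist":[0,0,0],"offset":[0,0,0],"grip":-0.6},{"twist":[0,0,0],"offset":[0,0,0],"grip":-0.7},{"twist":[0,0,0],"offset":[0,0,0],"grip":-1},{"twist":[0,0,0],"offset":[0,0,0],"grip":-1}]'; python3 -c "
from h import *
go([.557,-.0899,.221]);snap('scene','s4.png')"
```

```text
clock: 3.72
position: [0.5581, -0.0898, 0.2216]
eef_rot: [0.839, 0.544, 0.001, 0.0]
contact_force: [0.0, 0.3, -0.4]
finger_gap: 0.0298
t3.73 p [ 0.5581 -0.0898  0.2216] yaw 65.86 zt [ 1.6e-03  2.0e-04 -1.0e+00] F [ 0.   0.3 -0.4] M [ 0.02  0.05 -0.  ] gap 0.0298 j [-0.16  0.38  0.13  1.32  0.    0.26]
offset share: [-0.001  -0.0019  0.0012] rows>= 0.02 twist share [ 0.00022 -0.00013  0.00155] deg 0.57
```

View pics/s4.png

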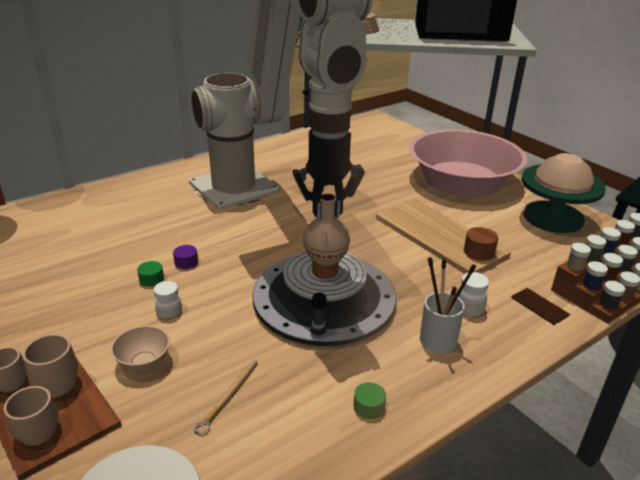

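The jaws hold the neck at (328,205) in the scene view and nothing else has moved. Lifting slowly.

```bash
python3 -m crank '[{"twist":[0,0,0],"offset":[0,0,-0.01],"grip":-1},{"twist":[0,0,0],"offset":[0,0,-0.02],"grip":-1},{"twist":[0,0,0],"offset":[0,0,-0.04],"grip":-1},{"twist":[0,0,0],"offset":[0,0,-0.04],"grip":-1},{"twist":[0,0,0],"offset":[0,0,0],"grip":-1}]'; python3 -c "
from h import *
go([.402,.287,.27]);snap('scene','s5.png')"
```

```text
clock: 4.4
position: [0.5568, -0.0898, 0.2772]
eef_rot: [0.839, 0.544, -0.001, -0.001]
contact_force: [0.5, -0.2, -4.4]
finger_gap: 0.0302
t4.40 p [ 0.5568 -0.0898  0.2772] yaw 65.85 zt [-3.4e-03  8.0e-04 -1.0e+00] F [ 0.5 -0.2 -4.4] M [-0.02 -0.08 -0.08] gap 0.0302 j [-0.16  0.36  0.25  1.46  0.    0.26]
offset share: [ 0.5609 -0.5909  0.0162] rows>= 6.52 twist share [-0.00055  0.0001   0.00152] deg 0.58
```

View pics/s5.png

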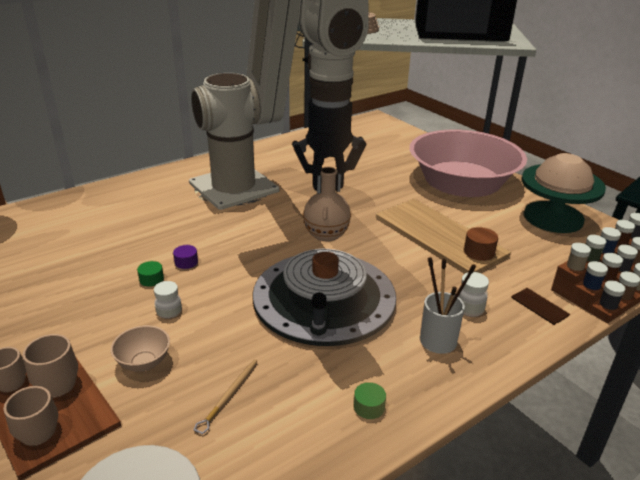

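```bash
python3 -m crank '[{"twist":[0,0,0],"offset":[0.04,-0.042,0],"grip":-1},{"twist":[0,0,0],"offset":[0.07,-0.074,0],"grip":-1},{"twist":[0,0,0],"offset":[0.08,-0.084,0],"grip":-1},{"twist":[0,0,0],"offset":[0.08,-0.084,0],"grip":-1},{"twist":[0,0,0],"offset":[0.08,-0.084,0],"grip":-1},{"twist":[0,0,0],"offset":[0.08,-0.084,0],"grip":-1},{"twist":[0,0,0],"offset":[0.07,-0.074,0],"grip":-1},{"twist":[0,0,0],"offset":[0.04,-0.042,0],"grip":-1},{"twist":[0,0,0],"offset":[0,0,0],"grip":-1}]'; python3 -c "
from h import *
go([.402,.287,.15])"
```

```text
clock: 5.58
position: [0.4001, 0.2819, 0.2671]
eef_rot: [0.84, 0.542, -0.009, -0.004]
contact_force: [0.3, -1.1, -3.0]
finger_gap: 0.0299
t5.58 p [0.4001 0.2819 0.2671] yaw 65.69 zt [-0.0193 -0.0025 -0.9998] F [ 0.3 -1.1 -3. ] M [-0.05 -0.05  0.04] gap 0.0299 j [0.61 0.23 0.03 1.4  0.01 1.03]
offset share: [0.0133 0.0032 0.234 ] rows>= 1.87 twist share [-0.00264  0.00163  0.00106] deg 1.18
```

```bash
python3 -m crank '[{"twist":[-0.0026,0.0016,0],"offset":[0.01,0.003,0.04],"grip":-1},{"twist":[0,0,0],"offset":[0,0,0.07],"grip":-1},{"twist":[0,0,0],"offset":[0,0,0.07],"grip":-1},{"twist":[0,0,0],"offset":[0,0,0.03],"grip":-1},{"twist":[0,0,0],"offset":[0,0,0],"grip":-1},{"twist":[0,0,0],"offset":[0,0,0],"grip":-1}]'; python3 -c "
from h import *
go([.402,.287,.131])"
```

```text
clock: 6.32
position: [0.4031, 0.2806, 0.1562]
eef_rot: [0.841, 0.541, -0.003, 0.002]
contact_force: [-0.3, 0.2, -2.5]
finger_gap: 0.03
t6.33 p [0.4031 0.2806 0.1562] yaw 65.44 zt [-0.0026 -0.0057 -1.    ] F [-0.3  0.2 -2.5] M [ 0.03 -0.02 -0.  ] gap 0.0300 j [ 0.61  0.29 -0.18  1.11 -0.    1.04]
offset share: [ 0.011  -0.0074  0.0504] rows>= 0.42 twist share [-0.       0.00099  0.00039] deg 0.38
```

```bash
python3 -m crank '[{"twist":[0,0.001,0],"offset":[0.006,-0.004,0.02],"grip":-1},{"twist":[0,0,0],"offset":[0,0,0.016],"grip":-1},{"twist":[0,0,0],"offset":[0,0,0.008],"grip":-1},{"twist":[0,0,0],"offset":[0,0,0],"grip":-1}]'; python3 -c "
from h import *
go([.402,.287,.1296]); snap('scene','s6.png')"
```

```text
clock: 6.82
position: [0.4037, 0.2848, 0.1344]
eef_rot: [0.841, 0.54, 0.002, -0.0]
contact_force: [-0.5, 0.8, -2.7]
finger_gap: 0.0296
t6.83 p [0.4037 0.2848 0.1344] yaw 65.42 zt [ 0.0031  0.0024 -1.    ] F [-0.5  0.8 -2.7] M [-0.04  0.   -0.02] gap 0.0296 j [ 0.61  0.31 -0.22  1.04  0.    1.04]
offset share: [ 0.0026 -0.0049  0.0095] rows>= 0.09 twist share [ 0.00029 -0.00055  0.00033] deg 0.25
```

Still hanging about 4 mm above the board (force -2.7 N). I'll lower it in small steps until the weight comes off.

```bash
python3 -m crank '[{"twist":[0,0,0],"offset":[0,0,0.005],"grip":-1},{"twist":[0,0,0],"offset":[0,0,0.003],"grip":-1},{"twist":[0,0,0],"offset":[0,0,0],"grip":-1}]'; python3 -c "
from h import *
go([.402,.287,.1296])"
```

```text
clock: 7.25
position: [0.4041, 0.2852, 0.1308]
eef_rot: [0.841, 0.54, 0.003, -0.0]
contact_force: [0.1, 0.1, -2.8]
finger_gap: 0.03
t7.25 p [0.4041 0.2852 0.1308] yaw 65.43 zt [ 0.0043  0.0032 -1.    ] F [ 0.1  0.1 -2.8] M [-0.03 -0.    0.02] gap 0.0300 j [ 0.61  0.31 -0.22  1.03  0.    1.04]
offset share: [ 0.0016 -0.0054  0.0024] rows>= 0.05 twist share [ 0.00041 -0.00075  0.00036] deg 0.33
```

```bash
python3 -m crank '[{"twist":[0,0,0],"offset":[0,0,0.003],"grip":-1},{"twist":[0,0,0],"offset":[0,0,0.002],"grip":-1},{"twist":[0,0,0],"offset":[0,0,0],"grip":-1}]'; python3 -c "
from h import *
go([.402,.287,.1296])"
```

```text
clock: 7.62
position: [0.405, 0.2857, 0.1296]
eef_rot: [0.841, 0.54, 0.004, -0.0]
contact_force: [0.1, -0.7, -2.5]
finger_gap: 0.0296
t7.62 p [0.405  0.2857 0.1296] yaw 65.43 zt [ 0.0068  0.0047 -1.    ] F [ 0.1 -0.7 -2.5] M [-0.14  0.06 -0.  ] gap 0.0296 j [ 0.61  0.31 -0.22  1.03 -0.    1.04]
offset share: [-0.0002 -0.0066  0.    ] rows>= 0.05 twist share [ 0.00067 -0.00113  0.00035] deg 0.49
```

```bash
python3 -m crank '[{"twist":[0.0007,-0.0011,0],"offset":[0,0,0.002],"grip":-1},{"twist":[0,0,0],"offset":[0,0,0.002],"grip":-1},{"twist":[0,0,0],"offset":[0,0,0],"grip":-1}]'; python3 -c "
from h import *
go([.402,.287,.1296]);snap('scene','s6.png')"
```

```text
clock: 8.0
position: [0.4056, 0.2863, 0.1296]
eef_rot: [0.841, 0.54, 0.001, -0.0]
contact_force: [-0.0, -0.5, -1.3]
finger_gap: 0.0295
t8.00 p [0.4056 0.2863 0.1296] yaw 65.43 zt [ 0.0011  0.0015 -1.    ] F [-0.  -0.5 -1.3] M [-0.2   0.21  0.02] gap 0.0295 j [ 0.61  0.32 -0.21  1.04  0.    1.04]
offset share: [-0.0017 -0.0071 -0.    ] rows>= 0.06 twist share [ 6.0e-05 -2.9e-04  3.6e-04] deg 0.17
```

View pics/s6.png

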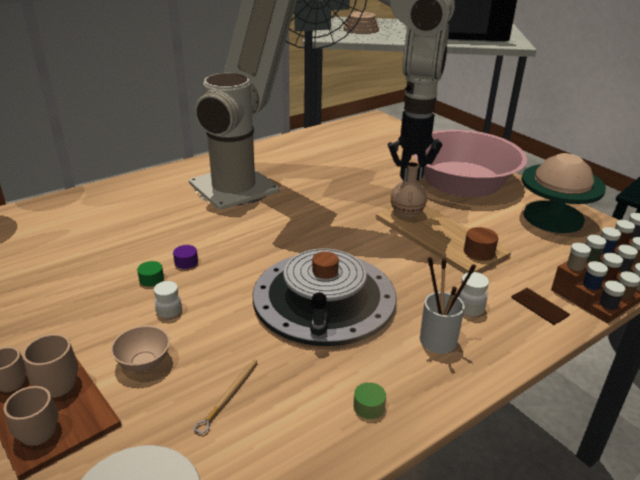

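```bash
python3 -m crank '[{"twist":[0,0,0],"offset":[0,0,0.002],"grip":-1},{"twist":[0,0,0],"offset":[0,0,0],"grip":-0.5},{"twist":[0,0,0],"offset":[0,0,0],"grip":0},{"twist":[0,0,0],"offset":[0,0,0],"grip":0.5},{"twist":[0,0,0],"offset":[0,0,0],"grip":1},{"twist":[0,0,0],"offset":[0,0,0],"grip":1}]'; python3 -c "
from h import *
go([.402,.287,.22]);snap('wrist','w7.png')"
```

```text
clock: 8.8
position: [0.4061, 0.2867, 0.1289]
eef_rot: [0.841, 0.54, 0.001, -0.0]
contact_force: [-0.6, -0.2, -0.1]
finger_gap: 0.0857
t8.80 p [0.4061 0.2867 0.1289] yaw 65.43 zt [ 0.0018  0.0023 -1.    ] F [-0.6 -0.2 -0.1] M [-0.04 -0.05  0.03] gap 0.0857 j [ 0.61  0.32 -0.21  1.03  0.    1.04]
offset share: [-0.0024 -0.0076 -0.1823] rows>= 1.46 twist share [ 0.00011 -0.00045  0.00036] deg 0.21
```

View pics/w7.png

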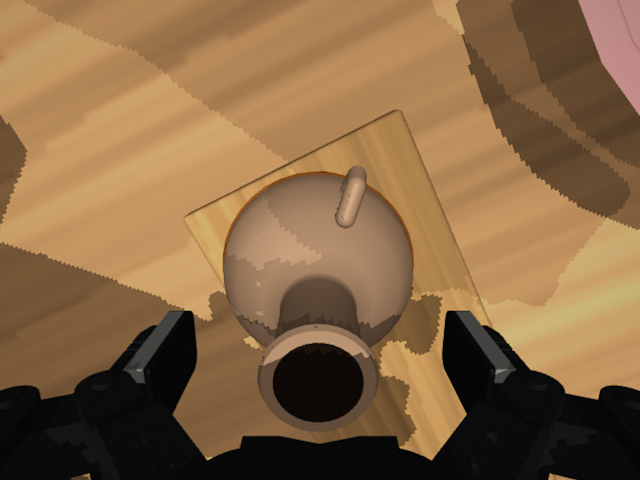

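Vase is standing on the board, with its lip at (318,385) between the open fingers. Next I raise the arm and measure the riser from the top camera.

```bash
python3 -m crank '[{"twist":[0,0,0],"offset":[0,0,-0.05],"grip":1},{"twist":[0,0,0],"offset":[0,0,-0.08],"grip":1},{"twist":[0,0,0],"offset":[0,0,-0.06],"grip":1}]'; python3 - <<'E'
from h import *
t=snap('top','t8.png')
cv2.imwrite('pics/c8.png',cv2.resize(t['pixels'][170:310,255:400],None,fx=4,fy=4,interpolation=cv2.INTER_CUBIC)[:,:,::-1])
h=cv2.cvtColor(t['pixels'],cv2.COLOR_RGB2HSV)[170:310,255:400]
m=((h[:,:,0]<14)&(h[:,:,1]>110)).astype(np.uint8)
n,l,s,c=cv2.connectedComponentsWithStats(m)
for i in range(1,n):
    if s[i,4]>100:print(s[i],c[i]+[255,170],onz(t,*(c[i]+[255,170]),.107),onz(t,*(c[i]+[255,170]),.099))
go([.557,-.0917,.20])
E
```

```text
clock: 9.22
position: [0.4042, 0.2853, 0.2231]
eef_rot: [0.841, 0.54, -0.002, -0.0]
contact_force: [0.1, 0.5, 0.2]
finger_gap: 0.0857
[ 60  52  24  25 458] [326.45633188 233.94759825] [ 0.55670082 -0.09150958  0.107     ] [ 0.55806453 -0.09144613  0.099     ]
t9.28 p [0.4057 0.2864 0.227 ] yaw 65.43 zt [ 7.0e-04  1.6e-03 -1.0e+00] F [0.8 0.5 3.3] M [ 0.06 -0.06 -0.03] gap 0.0855 j [ 0.61  0.24 -0.05  1.28  0.    1.04]
offset share: [-0.562   0.5896  0.0531] rows>= 6.53 twist share [ 0.      -0.00028  0.00036] deg 0.16
```

View pics/c8.png

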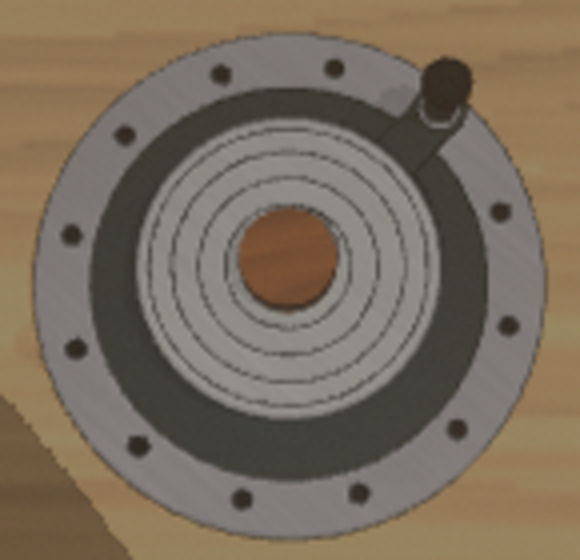

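The riser sits alone at crop (288,258), near the head's centre, at about (0.557, -0.0915).

```bash
python3 -m crank '[{"twist":[0,0,0],"offset":[-0.08,0.084,0],"grip":1},{"twist":[0,0,0],"offset":[-0.08,0.084,0],"grip":1},{"twist":[0,0,0],"offset":[-0.08,0.084,0],"grip":1},{"twist":[0,0,0],"offset":[-0.08,0.084,0],"grip":1},{"twist":[0,0,0],"offset":[-0.08,0.084,0],"grip":1},{"twist":[0,0,0],"offset":[-0.08,0.084,0],"grip":1},{"twist":[0,0,0],"offset":[-0.07,0.074,0],"grip":1},{"twist":[0,0,0],"offset":[0,0,0],"grip":1}]'; python3 -c "
from h import *
go([.557,-.0915,.15])"
```

```text
clock: 10.28
position: [0.5623, -0.0926, 0.2271]
eef_rot: [0.84, 0.543, 0.005, 0.0]
contact_force: [0.4, -0.5, -0.0]
finger_gap: 0.0854
t10.28 p [ 0.5623 -0.0926  0.2271] yaw 65.75 zt [ 0.0089  0.0051 -0.9999] F [ 0.4 -0.5 -0. ] M [0.05 0.04 0.01] gap 0.0854 j [-0.17  0.38  0.15  1.33  0.01  0.26]
offset share: [-0.0036 -0.0114  0.1542] rows>= 1.24 twist share [ 0.00095 -0.00132  0.00125] deg 0.74
```

```bash
python3 -m crank '[{"twist":[0.001,-0.0013,0],"offset":[-0.004,-0.01,0.05],"grip":1},{"twist":[0,0,0],"offset":[0,0,0.08],"grip":1},{"twist":[0,0,0],"offset":[0,0,0.04],"grip":1},{"twist":[0,0,0],"offset":[0,0,0],"grip":1}]'; python3 -c "
from h import *
go([.557,-.0915,.102]);snap('wrist','w9.png')"
```

```text
clock: 10.78
position: [0.5563, -0.0901, 0.1398]
eef_rot: [0.84, 0.543, 0.0, -0.001]
contact_force: [0.0, 0.4, -0.8]
finger_gap: 0.0851
t10.78 p [ 0.5563 -0.0901  0.1398] yaw 65.80 zt [-4.0e-04  1.6e-03 -1.0e+00] F [ 0.   0.4 -0.8] M [-0.02 -0.02 -0.01] gap 0.0851 j [-0.16  0.43 -0.01  1.13  0.    0.26]
offset share: [-0.002   0.0026  0.0756] rows>= 0.61 twist share [-0.00017 -0.0002   0.00138] deg 0.51
```

View pics/w9.png

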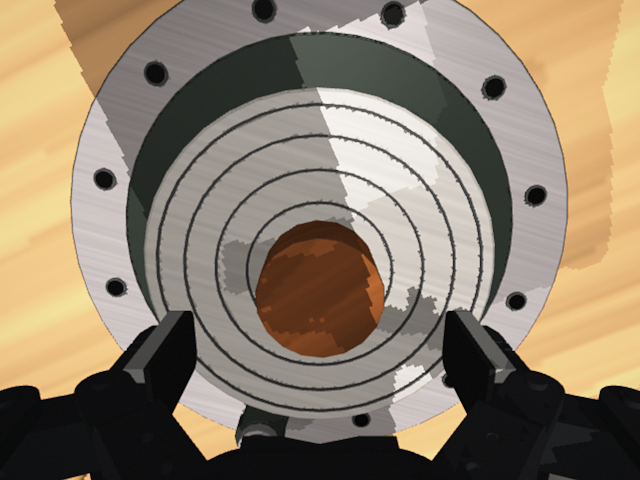

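Riser centred at (320,300) between the fingers (midline 320). Descending and closing.

```bash
python3 -m crank '[{"twist":[0,0,0],"offset":[-0.001,0.001,0.04],"grip":1},{"twist":[0,0,0],"offset":[0,0,0.025],"grip":1},{"twist":[0,0,0],"offset":[0,0,0.01],"grip":1},{"twist":[0,0,0],"offset":[0,0,0],"grip":1}]'; python3 -c "
from h import *
go([.557,-.0915,.102])"
```

```text
clock: 11.32
position: [0.5603, -0.0898, 0.1071]
eef_rot: [0.839, 0.544, 0.004, 0.002]
contact_force: [-1.1, -0.2, -0.2]
finger_gap: 0.085
t11.32 p [ 0.5603 -0.0898  0.1071] yaw 65.92 zt [ 9.4e-03  4.0e-04 -1.0e+00] F [-1.1 -0.2 -0.2] M [-0.01  0.    0.  ] gap 0.0850 j [-0.16  0.46 -0.06  1.04  0.    0.26]
offset share: [-0.0059 -0.0047  0.0101] rows>= 0.10 twist share [ 0.00133 -0.00067  0.00171] deg 0.82
```

```bash
python3 -m crank '[{"twist":[0.0013,-0.0007,0],"offset":[-0.005,-0.005,0.01],"grip":1},{"twist":[0,0,0],"offset":[0,0,0],"grip":0.5},{"twist":[0,0,0],"offset":[0,0,0],"grip":0.3},{"twist":[0,0,0],"offset":[0,0,0],"grip":0},{"twist":[0,0,0],"offset":[0,0,0],"grip":-1},{"twist":[0,0,0],"offset":[0,0,0],"grip":-1}]'; python3 -c "
from h import *
go([.557,-.0915,.102])"
```

```text
clock: 12.08
position: [0.5581, -0.0914, 0.1037]
eef_rot: [0.839, 0.544, 0.001, 0.001]
contact_force: [0.4, 0.7, 0.4]
finger_gap: 0.052
t12.07 p [ 0.5581 -0.0914  0.1037] yaw 65.90 zt [ 3.e-03 -9.e-04 -1.e+00] F [0.4 0.7 0.4] M [0.01 0.02 0.03] gap 0.0520 j [-0.16  0.47 -0.06  1.04 -0.    0.26]
offset share: [-0.001  -0.002   0.0035] rows>= 0.03 twist share [ 5.00e-04 -6.00e-05  1.67e-03] deg 0.63
```

```bash
python3 -m crank '[{"twist":[0,0,0],"offset":[0,0,-0.02],"grip":-1},{"twist":[0,0,0],"offset":[0,0,-0.04],"grip":-1},{"twist":[0,0,0],"offset":[0,0,-0.06],"grip":-1},{"twist":[0,0,0],"offset":[0,0,0],"grip":-1}]'; python3 -c "
from h import *
go([.537,.2915,.16]);snap('scene','s10.png')"
```

```text
clock: 12.58
position: [0.5575, -0.0913, 0.1659]
eef_rot: [0.839, 0.544, 0.0, 0.001]
contact_force: [0.5, 0.2, -1.1]
finger_gap: 0.0519
t12.57 p [ 0.5575 -0.0913  0.1659] yaw 65.90 zt [ 1.5e-03 -7.0e-04 -1.0e+00] F [ 0.5  0.2 -1.1] M [-0.07  0.02 -0.02] gap 0.0519 j [-0.16  0.41  0.03  1.19 -0.    0.26]
offset share: [ 0.6822 -0.3501  0.0113] rows>= 6.13 twist share [0.00026 0.      0.00167] deg 0.61
```

View pics/s10.png

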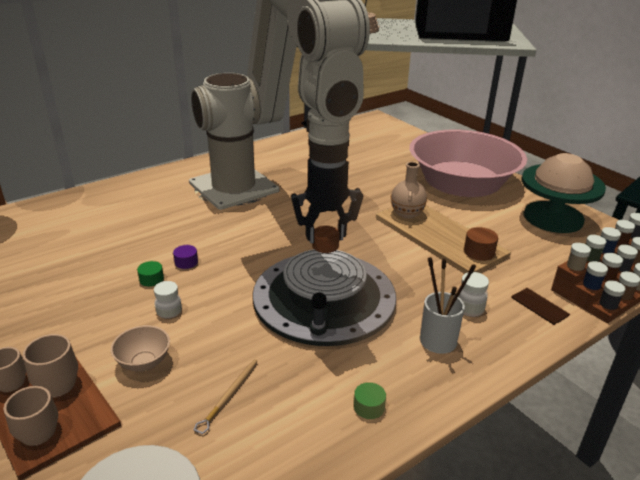

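```bash
python3 -m crank '[{"twist":[0,0,0],"offset":[0.06,-0.031,0],"grip":-1},{"twist":[0,0,0],"offset":[0.1,-0.051,0],"grip":-1},{"twist":[0,0,0],"offset":[0.1,-0.051,0],"grip":-1},{"twist":[0,0,0],"offset":[0.1,-0.051,0],"grip":-1},{"twist":[0,0,0],"offset":[0.1,-0.051,0],"grip":-1},{"twist":[0,0,0],"offset":[0.1,-0.051,0],"grip":-1},{"twist":[0,0,0],"offset":[0.08,-0.042,0],"grip":-1},{"twist":[0,0,0],"offset":[0.04,-0.021,0],"grip":-1},{"twist":[0,0,0],"offset":[0,0,0],"grip":-1}]'; python3 -c "
from h import *
go([.537,.2915,.09]);snap('scene','s11.png');snap('top','t11.png')"
```

```text
clock: 13.75
position: [0.5309, 0.299, 0.1522]
eef_rot: [0.84, 0.542, -0.009, -0.002]
contact_force: [-0.3, -0.1, -0.6]
finger_gap: 0.052
t13.75 p [0.5309 0.299  0.1522] yaw 65.66 zt [-0.0175 -0.0066 -0.9998] F [-0.3 -0.1 -0.6] M [-0.01  0.01  0.03] gap 0.0520 j [0.51 0.52 0.17 1.24 0.   0.94]
offset share: [-0.007   0.019   0.1243] rows>= 1.01 twist share [-0.00211  0.00211  0.00099] deg 1.13
```

View pics/s11.png

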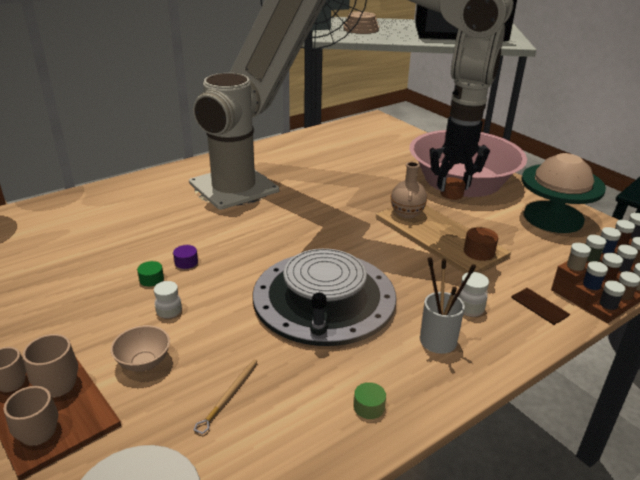

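View pics/t11.png

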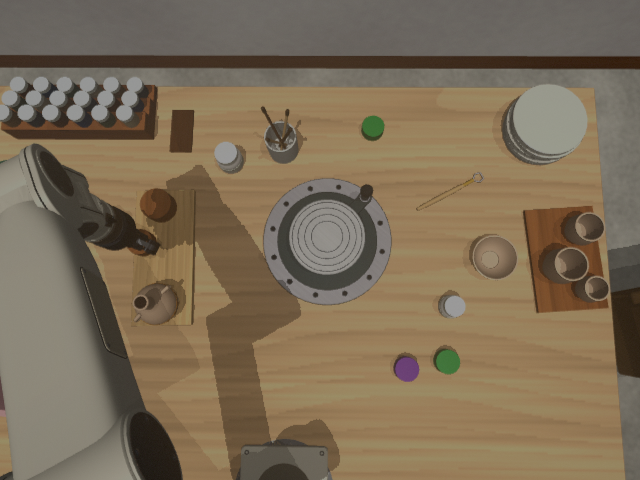

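Riser held at scene (453,187), over the gap between the vase and the spare; the wheel head is bare. Lowering.

```bash
python3 -m crank '[{"twist":[-0.002,0.002,0],"offset":[-0.007,0.018,0.03],"grip":-1},{"twist":[0,0,0],"offset":[0,0,0.06],"grip":-1},{"twist":[0,0,0],"offset":[0,0,0.06],"grip":-1},{"twist":[0,0,0],"offset":[0,0,0],"grip":-1}]'; python3 -c "
from h import *
go([.537,.2915,.0445])"
```

```text
clock: 14.35
position: [0.5398, 0.2817, 0.0767]
eef_rot: [0.844, 0.537, -0.001, 0.001]
contact_force: [-0.2, -0.2, -1.1]
finger_gap: 0.052
t14.35 p [0.5398 0.2817 0.0767] yaw 64.90 zt [ 3.0e-04 -2.6e-03 -1.0e+00] F [-0.2 -0.2 -1.1] M [-0.    0.01  0.02] gap 0.0520 j [ 0.48  0.57  0.04  1.04 -0.    0.92]
offset share: [ 0.0155 -0.0135  0.0644] rows>= 0.54 twist share [ 0.00023  0.00036 -0.00112] deg 0.43
```

```bash
python3 -m crank '[{"twist":[0,0,0],"offset":[0.012,-0.01,0.03],"grip":-1},{"twist":[0,0,0],"offset":[0,0,0.02],"grip":-1},{"twist":[0,0,0],"offset":[0,0,0.008],"grip":-1},{"twist":[0,0,0],"offset":[0,0,0],"grip":-1}]'; python3 -c "
from h import *
go([.537,.2915,.0445])"
```

```text
clock: 14.85
position: [0.5401, 0.289, 0.0492]
eef_rot: [0.845, 0.535, 0.002, 0.002]
contact_force: [0.1, 1.4, -1.1]
finger_gap: 0.0519
t14.85 p [0.5401 0.289  0.0492] yaw 64.75 zt [ 4.8e-03 -6.0e-04 -1.0e+00] F [ 0.1  1.4 -1.1] M [ 0.04 -0.   -0.01] gap 0.0519 j [ 0.49  0.6   0.02  0.98 -0.    0.93]
offset share: [ 0.0018 -0.0078  0.0094] rows>= 0.10 twist share [ 0.00072 -0.00024 -0.00151] deg 0.61
```

```bash
python3 -m crank '[{"twist":[0.0007,-0.0002,0],"offset":[0,-0.004,0.005],"grip":-1},{"twist":[0,0,0],"offset":[0,0,0.003],"grip":-1},{"twist":[0,0,0],"offset":[0,0,0.002],"grip":-1},{"twist":[0,0,0],"offset":[0,0,0],"grip":-1}]'; python3 -c "
from h import *
go([.537,.2915,.0435])"
```

```text
clock: 15.35
position: [0.5389, 0.2906, 0.0451]
eef_rot: [0.844, 0.536, 0.001, -0.0]
contact_force: [-0.8, -0.1, -1.1]
finger_gap: 0.052
t15.35 p [0.5389 0.2906 0.0451] yaw 64.78 zt [ 0.0019  0.0013 -1.    ] F [-0.8 -0.1 -1.1] M [-0.06  0.03 -0.01] gap 0.0520 j [0.49 0.61 0.02 0.98 0.   0.93]
offset share: [ 0.     -0.0042  0.0032] rows>= 0.04 twist share [ 0.00018 -0.00031 -0.00144] deg 0.53
```

```bash
python3 -m crank '[{"twist":[0,0,0],"offset":[0,0,0.003],"grip":-1},{"twist":[0,0,0],"offset":[0,0,0.002],"grip":-1},{"twist":[0,0,0],"offset":[0,0,0],"grip":-1}]'; python3 -c "
from h import *
go([.537,.2915,.0435])"
```

```text
clock: 15.72
position: [0.5392, 0.2908, 0.044]
eef_rot: [0.844, 0.536, 0.002, 0.0]
contact_force: [-0.1, 0.2, -1.2]
finger_gap: 0.052
t15.72 p [0.5392 0.2908 0.044 ] yaw 64.78 zt [ 0.0031  0.0019 -1.    ] F [-0.1  0.2 -1.2] M [-0.06  0.01  0.  ] gap 0.0520 j [0.49 0.61 0.01 0.97 0.   0.93]
offset share: [-0.0006 -0.0046  0.0009] rows>= 0.04 twist share [ 0.00033 -0.00049 -0.00144] deg 0.56
```

```bash
python3 -m crank '[{"twist":[0.0003,-0.0005,0],"offset":[0,0,0.003],"grip":-1},{"twist":[0,0,0],"offset":[0,0,0.002],"grip":-1},{"twist":[0,0,0],"offset":[0,0,0],"grip":-1}]'; python3 -c "
from h import *
go([.537,.2915,.0435])"
```

```text
clock: 16.1
position: [0.5394, 0.2909, 0.0438]
eef_rot: [0.844, 0.536, 0.001, 0.0]
contact_force: [0.5, -0.8, -0.6]
finger_gap: 0.0519
t16.10 p [0.5394 0.2909 0.0438] yaw 64.78 zt [ 1.e-03  4.e-04 -1.e+00] F [ 0.5 -0.8 -0.6] M [-0.02 -0.01 -0.  ] gap 0.0519 j [ 0.49  0.61  0.02  0.98 -0.    0.93]
offset share: [-0.0008 -0.0048  0.0007] rows>= 0.04 twist share [ 0.00012 -0.00012 -0.00145] deg 0.53
```

```bash
python3 -m crank '[{"twist":[0,0,0],"offset":[0,0,0.003],"grip":-1},{"twist":[0,0,0],"offset":[0,0,0],"grip":-1},{"twist":[0,0,0],"offset":[0,0,0],"grip":0.3},{"twist":[0,0,0],"offset":[0,0,0],"grip":0.6},{"twist":[0,0,0],"offset":[0,0,0],"grip":1},{"twist":[0,0,0],"offset":[0,0,0],"grip":1}]'; python3 -c "
from h import *
go([.537,.2915,.0435]);snap('wrist','w12.png')"
```

```text
clock: 16.85
position: [0.5395, 0.2909, 0.0425]
eef_rot: [0.844, 0.536, 0.0, 0.0]
contact_force: [-0.1, -0.3, 0.2]
finger_gap: 0.0857
t16.85 p [0.5395 0.2909 0.0425] yaw 64.78 zt [ 1.e-03  3.e-04 -1.e+00] F [-0.1 -0.3  0.2] M [-0.06  0.01  0.01] gap 0.0857 j [ 0.49  0.61  0.02  0.97 -0.    0.93]
offset share: [-0.0011 -0.0051 -0.0019] rows>= 0.04 twist share [ 0.00012 -0.00011 -0.00145] deg 0.52
```

View pics/w12.png

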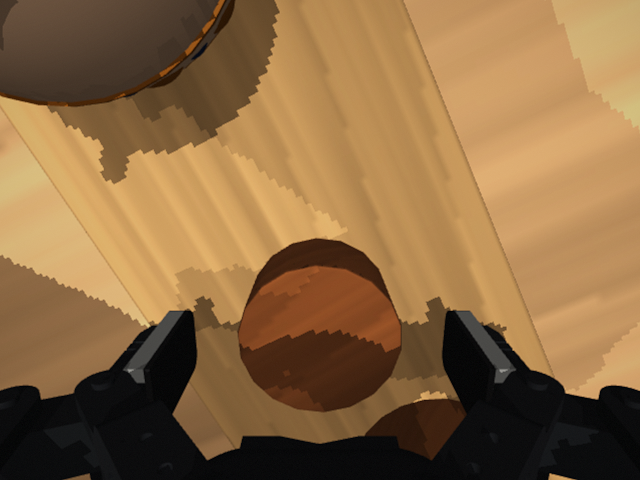

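Riser is flat on the board at (320,340), clear of the spare at (430,430). Raising, then back to the vase.

```bash
python3 -m crank '[{"twist":[0,0,0],"offset":[0,0,-0.05],"grip":1},{"twist":[0,0,0],"offset":[0,0,-0.11],"grip":1},{"twist":[0,0,0],"offset":[0,0,-0.11],"grip":1},{"twist":[0,0,0],"offset":[0,0,-0.11],"grip":1},{"twist":[0,0,0],"offset":[0,0,-0.01],"grip":1}]'; python3 -c "
from h import *
go([.404,.2868,.21],65.4)"
```

```text
clock: 17.52
position: [0.5386, 0.2904, 0.2412]
eef_rot: [0.844, 0.536, -0.002, -0.0]
contact_force: [1.1, -0.0, -0.5]
finger_gap: 0.0855
t17.52 p [0.5386 0.2904 0.2412] yaw 64.78 zt [-0.0028 -0.0017 -1.    ] F [ 1.1 -0.  -0.5] M [-0.02 -0.03  0.02] gap 0.0855 j [ 0.49  0.47  0.32  1.42 -0.    0.93]
offset share: [-0.1211 -0.2402  0.0632] rows>= 2.21 twist share [-0.00029  0.00043 -0.00173] deg 0.65
```

```bash
python3 -m crank '[{"twist":[0,0,-0.0017],"offset":[-0.045,-0.09,0],"grip":1},{"twist":[0,0,0],"offset":[-0.045,-0.09,0],"grip":1},{"twist":[0,0,0],"offset":[-0.03,-0.06,0.01],"grip":1},{"twist":[0,0,0],"offset":[0,0,0],"grip":1}]'; python3 -c "
from h import *
go([.404,.2868,.16],65.4);w=snap('wrist','w13.png');t=snap('top','t13.png');print(proj(w,[.404,.2868,.155]))"
```

```text
clock: 18.02
position: [0.4003, 0.2853, 0.2324]
eef_rot: [0.842, 0.54, -0.004, -0.0]
contact_force: [0.3, -0.1, 0.6]
finger_gap: 0.0854
t18.02 p [0.4003 0.2853 0.2324] yaw 65.35 zt [-0.0066 -0.0039 -1.    ] F [ 0.3 -0.1  0.6] M [ 0.01 -0.01  0.02] gap 0.0854 j [ 0.62  0.24 -0.04  1.3   0.    1.05]
offset share: [0.0067 0.0061 0.1448] rows>= 1.16 twist share [-0.00069  0.001   -0.00013] deg 0.44
[328.19583337 268.63036345]
```

View pics/w13.png

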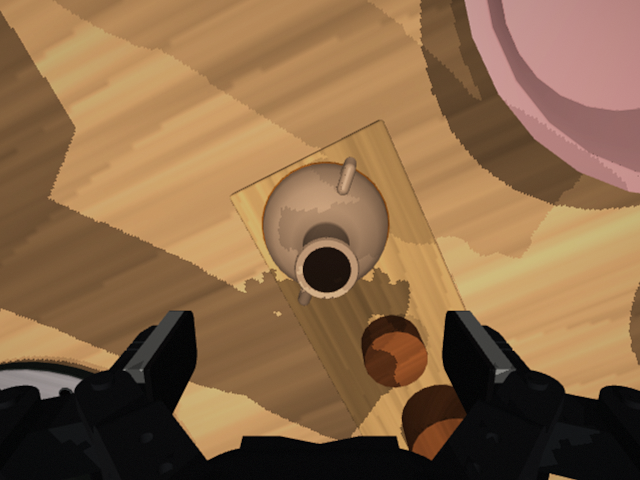

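View pics/t13.png

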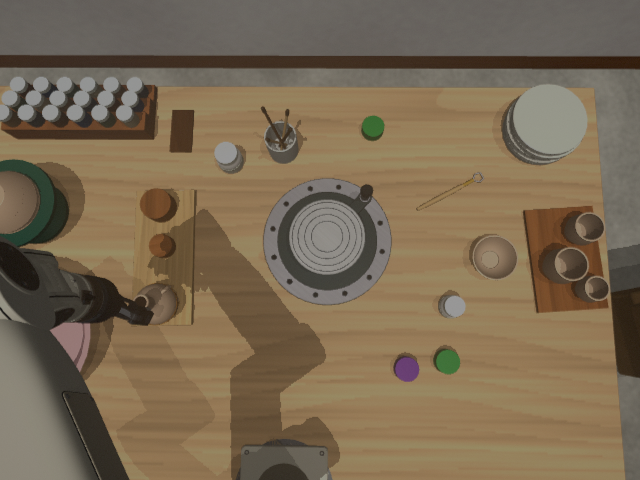

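Lip at (327,270), where predicted (328,269). The riser stands at (395,350), next to the spare. Descending.

```bash
python3 -m crank '[{"twist":[-0.0007,0.001,0],"offset":[0.007,0.006,0.04],"grip":1},{"twist":[0,0,0],"offset":[0,0,0.07],"grip":1},{"twist":[0,0,0],"offset":[0,0,0.04],"grip":1},{"twist":[0,0,0],"offset":[0,0,0],"grip":1}]'; python3 -c "
from h import *
go([.404,.2868,.1292],65.4)"
```

```text
clock: 18.62
position: [0.4131, 0.2891, 0.1557]
eef_rot: [0.843, 0.538, 0.004, 0.0]
contact_force: [-0.1, -1.1, 1.1]
finger_gap: 0.0855
t18.62 p [0.4131 0.2891 0.1557] yaw 65.06 zt [ 0.0066  0.0031 -1.    ] F [-0.1 -1.1  1.1] M [0.   0.   0.02] gap 0.0855 j [ 0.61  0.3  -0.16  1.1  -0.    1.05]
offset share: [-0.0121 -0.0149  0.0528] rows>= 0.45 twist share [ 0.00075 -0.00089 -0.00094] deg 0.54
```

```bash
python3 -m crank '[{"twist":[0.0007,-0.0009,0],"offset":[-0.01,-0.014,0.02],"grip":1},{"twist":[0,0,0],"offset":[0,0,0.02],"grip":1},{"twist":[0,0,0],"offset":[0,0,0.008],"grip":1},{"twist":[0,0,0],"offset":[0,0,0],"grip":1}]'; python3 -c "
from h import *
go([.404,.2868,.1292],65.4);w=snap('wrist','w14.png')"
```

```text
clock: 19.12
position: [0.4064, 0.2882, 0.1317]
eef_rot: [0.843, 0.537, 0.001, 0.0]
contact_force: [0.1, 0.5, 0.1]
finger_gap: 0.0854
t19.12 p [0.4064 0.2882 0.1317] yaw 65.01 zt [ 0.0026  0.0015 -1.    ] F [0.1 0.5 0.1] M [0.   0.01 0.03] gap 0.0854 j [ 0.62  0.32 -0.21  1.04 -0.    1.05]
offset share: [-0.0046 -0.0031  0.0049] rows>= 0.06 twist share [ 0.00027 -0.00038 -0.00109] deg 0.43
```

View pics/w14.png

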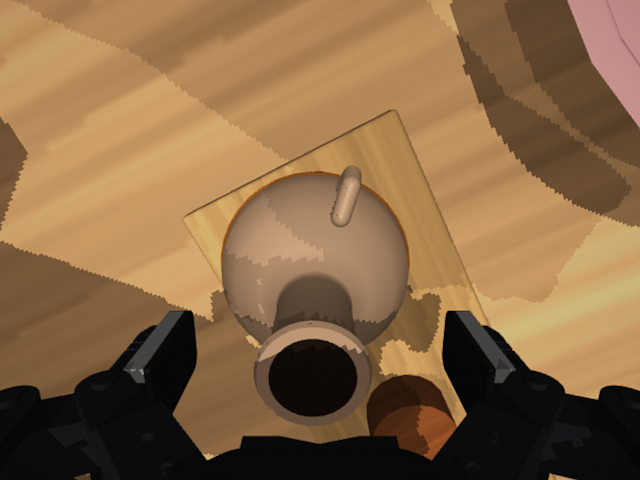

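```bash
python3 -m crank '[{"twist":[0.0003,-0.0004,0],"offset":[-0.0045,-0.003,0.005],"grip":1},{"twist":[0,0,0],"offset":[0,0,0],"grip":0},{"twist":[0,0,0],"offset":[0,0,0],"grip":-0.5},{"twist":[0,0,0],"offset":[0,0,0],"grip":-0.7},{"twist":[0,0,0],"offset":[0,0,0],"grip":-1},{"twist":[0,0,0],"offset":[0,0,0],"grip":-1},{"twist":[0,0,0],"offset":[0,0,0],"grip":-1}]'; python3 -c "
from h import *
go([.404,.2868,.1292],65.4);snap('wrist','w15.png')"
```

```text
clock: 20.05
position: [0.4047, 0.2873, 0.1306]
eef_rot: [0.843, 0.537, 0.001, -0.0]
contact_force: [0.6, 0.3, 0.2]
finger_gap: 0.0301
t20.05 p [0.4047 0.2873 0.1306] yaw 65.01 zt [ 0.002   0.0016 -1.    ] F [0.6 0.3 0.2] M [0.02 0.06 0.04] gap 0.0301 j [ 0.62  0.32 -0.21  1.04  0.    1.05]
offset share: [-0.0014 -0.0008  0.0027] rows>= 0.03 twist share [ 0.00019 -0.00036 -0.00109] deg 0.42
```

View pics/w15.png

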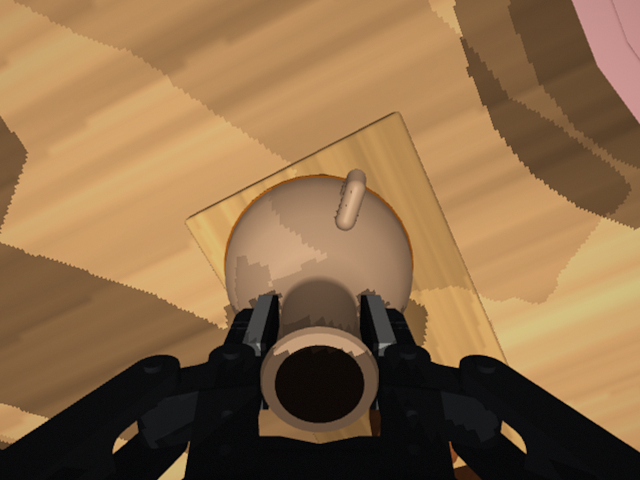

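```bash
python3 -m crank '[{"twist":[0,0,0],"offset":[0,0,-0.01],"grip":-1},{"twist":[0,0,0],"offset":[0,0,-0.04],"grip":-1},{"twist":[0,0,0],"offset":[0,0,-0.08],"grip":-1},{"twist":[0,0,0],"offset":[0,0,-0.1],"grip":-1},{"twist":[0,0,0],"offset":[0,0,-0.05],"grip":-1},{"twist":[0,0,0],"offset":[0,0,0],"grip":-1}]'; python3 -c "
from h import *
go([.5577,-.0912,.26],65.7)"
```

```text
clock: 20.85
position: [0.4022, 0.2857, 0.271]
eef_rot: [0.843, 0.537, -0.004, 0.0]
contact_force: [-0.4, 0.2, -3.7]
finger_gap: 0.03
t20.85 p [0.4022 0.2857 0.271 ] yaw 65.02 zt [-0.0065 -0.0042 -1.    ] F [-0.4  0.2 -3.7] M [ 0.07 -0.05 -0.01] gap 0.0300 j [0.62 0.22 0.04 1.4  0.   1.05]
offset share: [-0.5518  0.6003  0.0232] rows>= 6.53 twist share [-0.00066  0.00104 -0.00189] deg 0.81
```

```bash
python3 -m crank '[{"twist":[0,0,-0.001],"offset":[-0.04,0.043,0],"grip":-1},{"twist":[0,0,0],"offset":[-0.07,0.076,0],"grip":-1},{"twist":[0,0,0],"offset":[-0.08,0.087,0],"grip":-1},{"twist":[0,0,0],"offset":[-0.08,0.087,0],"grip":-1},{"twist":[0,0,0],"offset":[-0.08,0.087,0],"grip":-1},{"twist":[0,0,0],"offset":[-0.08,0.087,0],"grip":-1},{"twist":[0,0,0],"offset":[-0.07,0.076,0],"grip":-1},{"twist":[0,0,0],"offset":[-0.04,0.043,0],"grip":-1},{"twist":[0,0,0],"offset":[0,0,0],"grip":-1}]'; python3 -c "
from h import *
go([.5577,-.0912,.22],65.7)"
```

```text
clock: 21.98
position: [0.5548, -0.0927, 0.2511]
eef_rot: [0.84, 0.542, -0.015, -0.007]
contact_force: [0.2, 0.5, -3.0]
finger_gap: 0.0301
t21.98 p [ 0.5548 -0.0927  0.2511] yaw 65.63 zt [-0.0335 -0.0048 -0.9994] F [ 0.2  0.5 -3. ] M [ 0.09 -0.05  0.07] gap 0.0301 j [-0.16  0.39  0.22  1.43 -0.01  0.27]
offset share: [0.0063 0.0058 0.062 ] rows>= 0.50 twist share [-0.00454  0.0029  -0.00023] deg 1.94
```

```bash
python3 -m crank '[{"twist":[-0.0045,0.0029,0],"offset":[0.005,0.005,0.01],"grip":-1},{"twist":[0,0,0],"offset":[0,0,0.02],"grip":-1},{"twist":[0,0,0],"offset":[0,0,0.02],"grip":-1},{"twist":[0,0,0],"offset":[0,0,0],"grip":-1}]'; python3 -c "
from h import *
go([.5577,-.0912,.195],65.7)"
```

```text
clock: 22.48
position: [0.5545, -0.0888, 0.2192]
eef_rot: [0.84, 0.543, -0.004, -0.004]
contact_force: [-0.3, 0.0, -3.2]
finger_gap: 0.0299
t22.48 p [ 0.5545 -0.0888  0.2192] yaw 65.73 zt [-0.0108  0.0032 -0.9999] F [-0.3  0.  -3.2] M [ 0.05  0.07 -0.02] gap 0.0299 j [-0.16  0.38  0.13  1.33  0.    0.26]
offset share: [-0.0016  0.0083  0.0484] rows>= 0.39 twist share [-1.78e-03  2.50e-04  8.00e-05] deg 0.65
```

```bash
python3 -m crank '[{"twist":[-0.0018,0.0003,0],"offset":[-0.001,0.006,0.01],"grip":-1},{"twist":[0,0,0],"offset":[0,0,0.015],"grip":-1},{"twist":[0,0,0],"offset":[0,0,0.012],"grip":-1},{"twist":[0,0,0],"offset":[0,0,0],"grip":-1}]'; python3 -c "
from h import *
go([.5577,-.0912,.1915],65.7);snap('scene','s16.png')
a=cv2.imread('pics/s16.png')[140:345,225:425];cv2.imwrite('pics/c16.png',cv2.resize(a,None,fx=2.9,fy=2.9,interpolation=cv2.INTER_CUBIC))"
```

```text
clock: 22.98
position: [0.5574, -0.09, 0.1997]
eef_rot: [0.84, 0.543, 0.001, 0.0]
contact_force: [-0.7, -0.0, -2.8]
finger_gap: 0.03
t22.98 p [ 0.5574 -0.09    0.1997] yaw 65.79 zt [ 0.0015 -0.     -1.    ] F [-0.7 -0.  -2.8] M [ 0.02  0.   -0.01] gap 0.0300 j [-0.16  0.39  0.09  1.27  0.    0.26]
offset share: [-0.0019  0.0014  0.0165] rows>= 0.13 twist share [ 2.2e-04 -9.0e-05  2.5e-04] deg 0.12
```

View pics/c16.png

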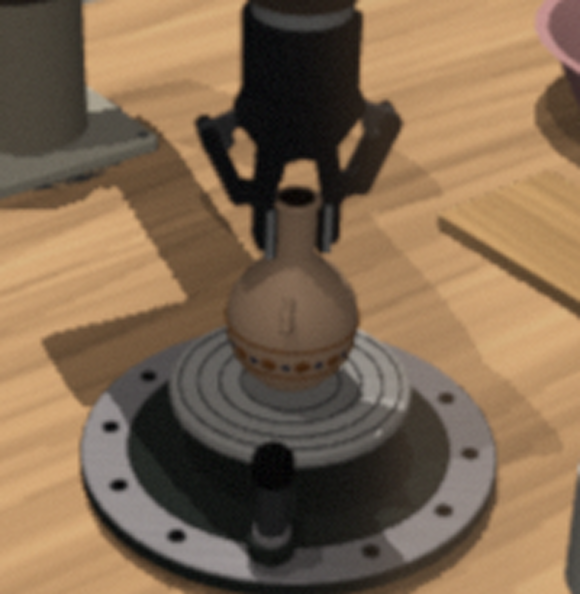

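Vase hangs upright over the centre (crop (290,385)), about 8 mm above the head. Lowering gently with lateral and tilt corrections.

```bash
python3 -m crank '[{"twist":[0,0,0],"offset":[-0.002,0.001,0.006],"grip":-1},{"twist":[0,0,0],"offset":[0,0,0.005],"grip":-1},{"twist":[0,0,0],"offset":[0,0,0.003],"grip":-1},{"twist":[0,0,0],"offset":[0,0,0],"grip":-1}]'; python3 -c "
from h import *
go([.5577,-.0912,.1906],65.7)"
```

```text
clock: 23.52
position: [0.5581, -0.0915, 0.1933]
eef_rot: [0.84, 0.543, 0.001, 0.001]
contact_force: [0.3, 0.2, -3.6]
finger_gap: 0.0307
t23.52 p [ 0.5581 -0.0915  0.1933] yaw 65.77 zt [ 3.4e-03 -3.0e-04 -1.0e+00] F [ 0.3  0.2 -3.6] M [-0.01  0.03 -0.05] gap 0.0307 j [-0.16  0.4   0.08  1.25  0.    0.26]
offset share: [ 0.0002 -0.001   0.0053] rows>= 0.04 twist share [ 0.00051 -0.00018  0.0002 ] deg 0.21
```

```bash
python3 -m crank '[{"twist":[0.0005,-0.0002,0],"offset":[0,-0.001,0.004],"grip":-1},{"twist":[0,0,0],"offset":[0,0,0.002],"grip":-1},{"twist":[0,0,0],"offset":[0,0,0],"grip":-1}]'; python3 -c "
from h import *
go([.5577,-.0912,.1906],65.7)"
```

```text
clock: 23.9
position: [0.558, -0.0914, 0.1907]
eef_rot: [0.84, 0.543, 0.0, 0.0]
contact_force: [-0.6, 0.3, -2.8]
finger_gap: 0.0298
t23.90 p [ 0.558  -0.0914  0.1907] yaw 65.77 zt [ 9.e-04 -5.e-04 -1.e+00] F [-0.6  0.3 -2.8] M [ 0.01  0.01 -0.02] gap 0.0298 j [-0.16  0.4   0.08  1.25 -0.    0.26]
offset share: [ 0.0001 -0.0007  0.0002] rows>= 0.01 twist share [1.7e-04 2.0e-05 1.9e-04] deg 0.09
```

```bash
python3 -m crank '[{"twist":[0,0,0],"offset":[0,0,0.002],"grip":-1},{"twist":[0,0,0],"offset":[0,0,0.001],"grip":-1},{"twist":[0,0,0],"offset":[0,0,0],"grip":-1}]'; python3 -c "
from h import *
go([.5577,-.0912,.1906],65.7)"
```

```text
clock: 24.28
position: [0.5587, -0.0917, 0.1907]
eef_rot: [0.84, 0.543, 0.001, 0.002]
contact_force: [-0.5, -0.1, -1.3]
finger_gap: 0.0302
t24.27 p [ 0.5587 -0.0917  0.1907] yaw 65.76 zt [ 0.0037 -0.0014 -1.    ] F [-0.5 -0.1 -1.3] M [-0.03  0.09 -0.07] gap 0.0302 j [-0.16  0.4   0.07  1.24 -0.    0.26]
offset share: [ 0.0002 -0.0023  0.0002] rows>= 0.02 twist share [ 6.3e-04 -3.0e-05  1.7e-04] deg 0.23
```

```bash
python3 -m crank '[{"twist":[0.0006,0,0],"offset":[0,0,0.001],"grip":-1},{"twist":[0,0,0],"offset":[0,0,0.001],"grip":-1},{"twist":[0,0,0],"offset":[0,0,0],"grip":-0.6},{"twist":[0,0,0],"offset":[0,0,0],"grip":-0.3},{"twist":[0,0,0],"offset":[0,0,0],"grip":0.3},{"twist":[0,0,0],"offset":[0,0,0],"grip":1},{"twist":[0,0,0],"offset":[0,0,0],"grip":1},{"twist":[0,0,0],"offset":[0,0,0],"grip":1}]'; python3 -c "
from h import *
go([.5577,-.0912,.28],65.7);snap('wrist','w17.png')"
```

```text
clock: 25.28
position: [0.5592, -0.0915, 0.1898]
eef_rot: [0.84, 0.543, 0.001, 0.0]
contact_force: [0.0, 0.1, -0.1]
finger_gap: 0.0857
t25.27 p [ 0.5592 -0.0915  0.1898] yaw 65.78 zt [ 1.e-03  5.e-04 -1.e+00] F [ 0.   0.1 -0.1] M [0.01 0.04 0.03] gap 0.0857 j [-0.16  0.4   0.08  1.25  0.    0.26]
offset share: [-0.0004 -0.0029 -0.1804] rows>= 1.44 twist share [ 0.00012 -0.00014  0.00021] deg 0.10
```

View pics/w17.png

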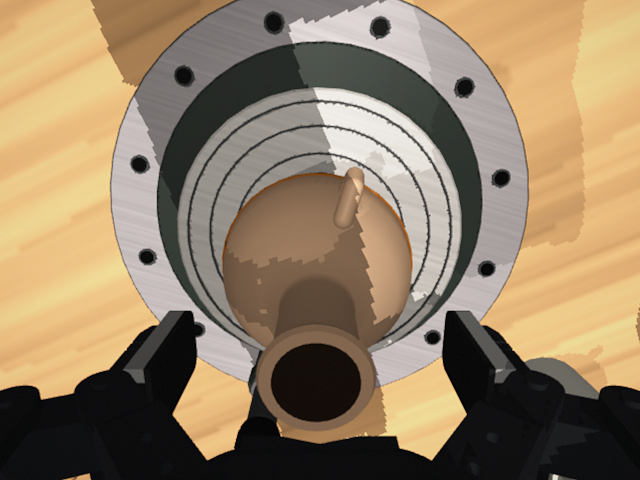

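```bash
python3 -m crank '[{"twist":[0,0,0],"offset":[0,0,-0.05],"grip":1},{"twist":[0,0,0],"offset":[0,0,-0.1],"grip":1},{"twist":[0,0,0],"offset":[0,0,-0.06],"grip":1},{"twist":[0,0,0],"offset":[0,0,0],"grip":1}]'; python3 - <<'E'
from h import *
from scipy.optimize import least_squares
w=snap('wrist','w18.png')
c0=[proj(w,[*(C+.13*np.array([np.cos(a),np.sin(a)])),.021]) for a in np.radians(18.55+30*np.arange(12))]
g=cv2.cvtColor(w['pixels'],cv2.COLOR_RGB2GRAY).astype(float)
P=[]
for u,v in c0:
    u,v=int(u),int(v)
    if not(12<u<628 and 12<v<468):continue
    x=g[v-12:v+13,u-12:u+13]; d=(x<np.percentile(x,75)*.5).astype(float); yy,xx=np.mgrid[-12:13,-12:13]
    if 40<d.sum()<400: P.append(onz(w,u+(d*xx).sum()/d.sum(),v+(d*yy).sum()/d.sum(),.021)[:2])
P=np.array(P)
r=least_squares(lambda q:np.hypot(P[:,0]-q[0],P[:,1]-q[1])-.13,[*C],loss='soft_l1',f_scale=.001)
print(len(P),r.x,np.round(r.fun*1e3,1))
print(proj(w,[*r.x,.215]))
go([.655,-.178,.25],0)
E
```

```text
clock: 25.82
position: [0.5586, -0.0915, 0.2965]
eef_rot: [0.84, 0.543, -0.0, -0.001]
contact_force: [-0.6, -0.8, -1.0]
finger_gap: 0.0851
12 [ 0.55545149 -0.091457  ] [-1.7 -0.6  0.8 -0.1 -0.1 -0.2 -0.5  0.1  0.2 -2.5  6.  -0.1]
[319.11247091 255.46497578]
t25.88 p [ 0.558  -0.0914  0.2949] yaw 65.77 zt [-0.0039  0.0014 -1.    ] F [-0.5  0.1  0.2] M [ 0.02  0.06 -0.03] gap 0.0852 j [-0.16  0.36  0.3   1.51  0.    0.26]
offset share: [-0.0783  0.2484  0.0889] rows>= 2.20 twist share [-0.00056  0.00042  0.1827 ] deg 65.77
```

View pics/w18.png

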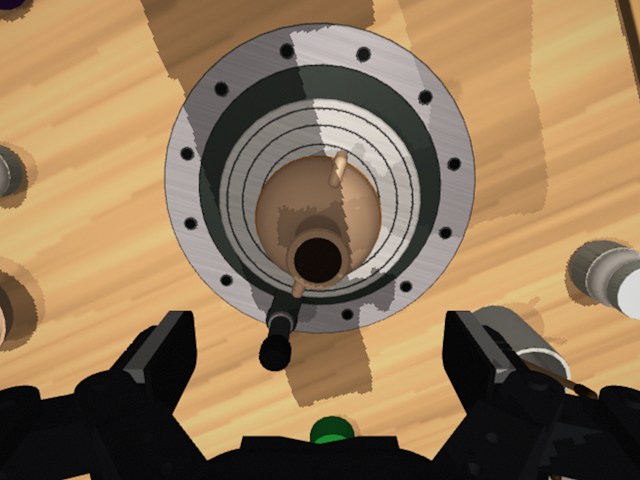

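Vase stands centred on the head: lip (318,259), predicted about (319,255). Both lugs point along the arm. Now to the knob.

```bash
python3 -m crank '[{"twist":[0,0,0],"offset":[-0.026,0.083,0],"grip":1},{"twist":[0,0,0],"offset":[-0.026,0.083,0],"grip":1},{"twist":[0,0,0],"offset":[-0.026,0.08,0],"grip":0.5},{"twist":[0,0,0.027],"offset":[0,0,0],"grip":0.3},{"twist":[0,0,0.027],"offset":[0,0,0],"grip":0.2},{"twist":[0,0,0.027],"offset":[0,0,0],"grip":0.2},{"twist":[0,0,0.027],"offset":[0,0,0],"grip":0.2},{"twist":[0,0,0.027],"offset":[0,0,0],"grip":0.2},{"twist":[0,0,0.027],"offset":[0,0,0],"grip":0.2},{"twist":[0,0,0.025],"offset":[0,0,0],"grip":0.2}]'; python3 - <<'E'
from h import *
go([.6544,-.1778,.18],0)
w=snap('wrist','w19.png');t=snap('top','t19.png')
print(proj(w,[.6544,-.1778,.114]))
E
```

```text
clock: 27.12
position: [0.6504, -0.1784, 0.2659]
eef_rot: [0.999, -0.033, -0.022, -0.006]
contact_force: [-0.2, 0.1, 0.2]
finger_gap: 0.0515
t27.12 p [ 0.6504 -0.1784  0.2659] yaw -3.74 zt [-0.0435  0.0125 -0.999 ] F [-0.2  0.1  0.2] M [ 0.03 -0.05 -0.01] gap 0.0515 j [-0.27  0.66  0.69  1.65  0.    1.37]
offset share: [ 1.540e-02 -1.000e-04  1.712e-01] rows>= 1.38 twist share [-0.00177  0.007   -0.01042] deg 4.56
[335.5815847  226.34783902]
```

View pics/w19.png

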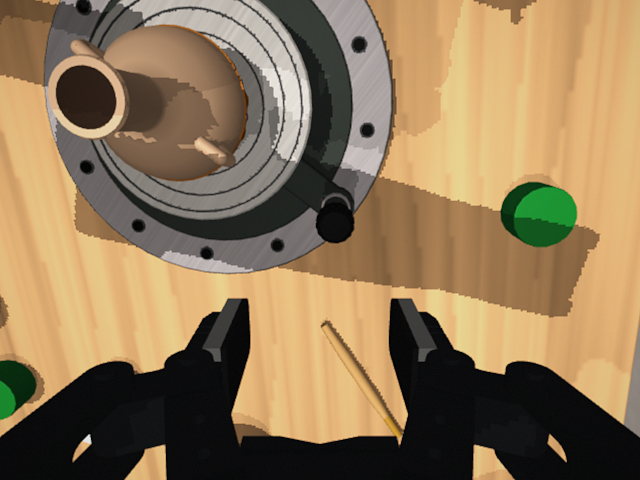

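View pics/t19.png

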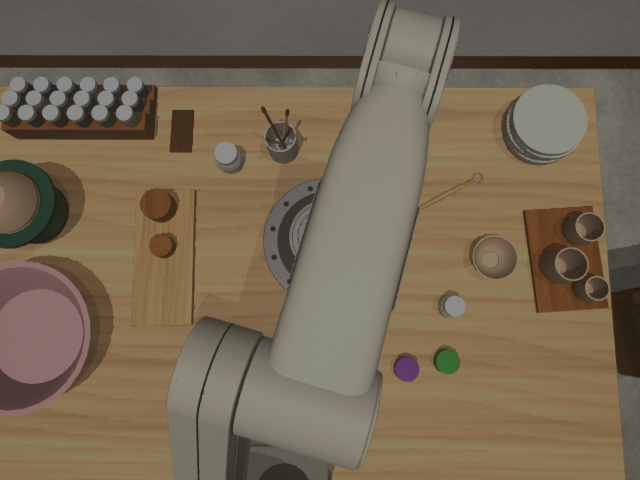

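Knob top at (335,223), predicted (336,226): good agreement. Levelling and descending.

```bash
python3 -m crank '[{"twist":[-0.0018,0.007,-0.01],"offset":[0.015,0,0.04],"grip":0.2},{"twist":[0,0,0],"offset":[0,0,0.06],"grip":0.2},{"twist":[0,0,0],"offset":[0,0,0.06],"grip":0.2},{"twist":[0,0,0],"offset":[0,0,0],"grip":0.2}]'; python3 - <<'E'
from h import *
go([.6544,-.1773,.14],0)
E
```

```text
clock: 27.72
position: [0.6554, -0.178, 0.1786]
eef_rot: [1.0, 0.009, -0.002, -0.001]
contact_force: [0.1, 0.4, 0.7]
finger_gap: 0.0513
t27.73 p [ 0.6554 -0.178   0.1786] yaw 1.00 zt [-0.0049  0.0014 -1.    ] F [0.1 0.4 0.7] M [0.01 0.01 0.03] gap 0.0513 j [-0.27  0.64  0.45  1.38  0.    1.29]
offset share: [-0.0015 -0.0014  0.0773] rows>= 0.62 twist share [-0.00023  0.00078  0.00278] deg 1.04
```

```bash
python3 -m crank '[{"twist":[0,0.0008,0],"offset":[-0.001,-0.001,0.04],"grip":0.2},{"twist":[0,0,0],"offset":[0,0,0.04],"grip":0.2},{"twist":[0,0,0],"offset":[0,0,0],"grip":0.2}]'; python3 - <<'E'
from h import *
go([.6544,-.1773,.102],0)
w=snap('wrist','w20.png')
print(proj(w,[.6544,-.1773,.114]))
snap('scene','s20.png')
E
```

```text
clock: 28.1
position: [0.656, -0.1778, 0.1405]
eef_rot: [1.0, 0.011, 0.002, -0.0]
contact_force: [0.6, -1.5, -0.4]
finger_gap: 0.0512
t28.10 p [ 0.656  -0.1778  0.1405] yaw 1.29 zt [ 3.2e-03  6.0e-04 -1.0e+00] F [ 0.6 -1.5 -0.4] M [-0.03  0.01  0.01] gap 0.0512 j [-0.27  0.66  0.37  1.28  0.    1.28]
offset share: [-0.0034 -0.0011  0.0769] rows>= 0.62 twist share [-0.0001  -0.00052  0.00359] deg 1.31
[316.44135828 301.16244376]
```

View pics/w20.png

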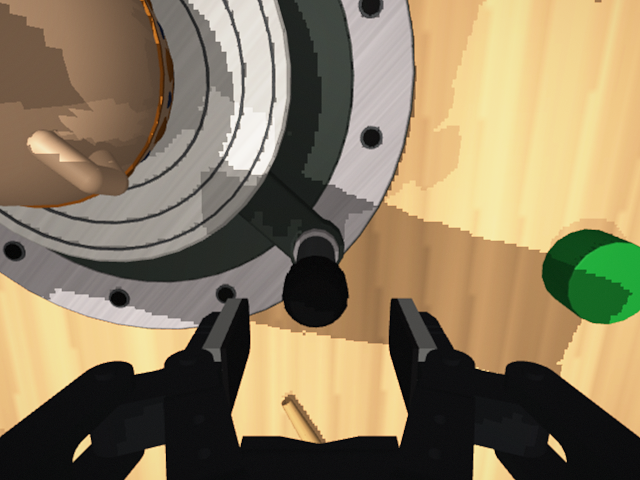

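View pics/s20.png

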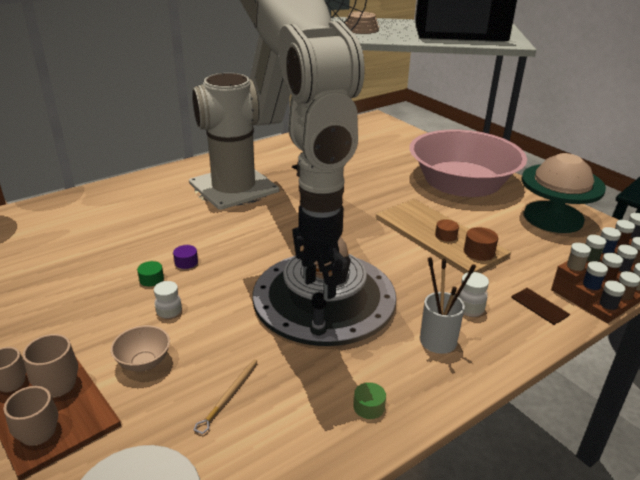

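Knob at (316,296), between the pads (midline 320). Going down and closing on it.

```bash
python3 -m crank '[{"twist":[0,-0.0005,0],"offset":[-0.003,-0.002,0.035],"grip":0.2},{"twist":[0,0,0],"offset":[0,0,0.03],"grip":0.2},{"twist":[0,0,0],"offset":[0,0,0.01],"grip":0.2},{"twist":[0,0,0],"offset":[0,0,0],"grip":0.2}]'; python3 - <<'E'
from h import *
go([.6544,-.1773,.102],0)
E
```

```text
clock: 28.7
position: [0.657, -0.1774, 0.1047]
eef_rot: [1.0, 0.011, 0.003, 0.001]
contact_force: [-0.2, -0.2, -0.3]
finger_gap: 0.0514
t28.70 p [ 0.657  -0.1774  0.1047] yaw 1.31 zt [ 0.007  -0.0013 -1.    ] F [-0.2 -0.2 -0.3] M [ 0.01 -0.04 -0.03] gap 0.0514 j [-0.26  0.68  0.31  1.2   0.    1.28]
offset share: [-0.0053 -0.0004  0.0055] rows>= 0.06 twist share [ 0.00022 -0.00111  0.00365] deg 1.38
```

```bash
python3 -m crank '[{"twist":[0.0002,-0.0011,0],"offset":[-0.0045,0,0.004],"grip":0.2},{"twist":[0,0,0],"offset":[0,0,0],"grip":0},{"twist":[0,0,0],"offset":[0,0,0],"grip":-0.3},{"twist":[0,0,0],"offset":[0,0,0],"grip":-1},{"twist":[0,0,0],"offset":[0,0,0],"grip":-1},{"twist":[0,0,0],"offset":[0,0,0],"grip":-1}]'; python3 - <<'E'
from h import *
go([.6544,-.1773,.102],0)
w=snap('wrist','w21.png')
E
```

```text
clock: 29.45
position: [0.6548, -0.1774, 0.1037]
eef_rot: [1.0, 0.012, 0.0, 0.0]
contact_force: [-0.5, 0.0, -0.7]
finger_gap: 0.0242
t29.45 p [ 0.6548 -0.1774  0.1037] yaw 1.34 zt [ 4.e-04 -2.e-04 -1.e+00] F [-0.5  0.  -0.7] M [0.01 0.2  0.04] gap 0.0242 j [-0.26  0.68  0.31  1.2  -0.    1.28]
offset share: [-0.0008 -0.0002  0.0035] rows>= 0.03 twist share [ 3.00e-05 -7.00e-05  3.71e-03] deg 1.34
```

View pics/w21.png

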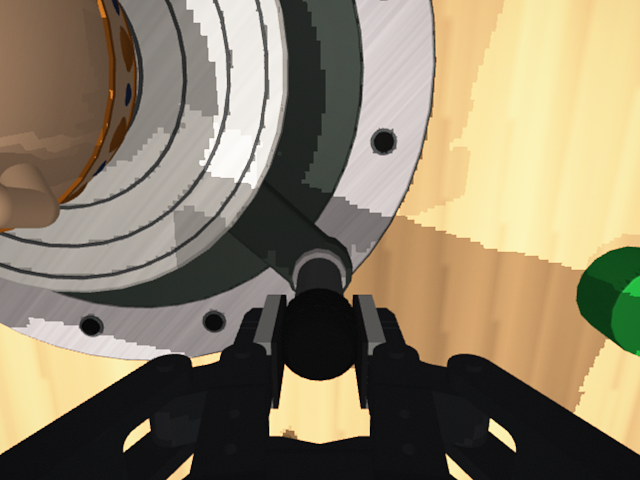

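Knob is gripped at (320,335). Pulling up about 10 mm.

```bash
python3 -m crank '[{"twist":[0,0,0],"offset":[0,0,-0.01],"grip":-1},{"twist":[0,0,0],"offset":[0,0,-0.008],"grip":-1},{"twist":[0,0,0],"offset":[0,0,0],"grip":-1}]'; python3 - <<'E'
from h import *
st()
E
```

```text
clock: 29.88
position: [0.6546, -0.1775, 0.1098]
eef_rot: [1.0, 0.011, -0.001, -0.0]
contact_force: [2.4, -0.1, -8.3]
finger_gap: 0.0241
t29.88 p [ 0.6546 -0.1775  0.1098] yaw 1.31 zt [-2.e-03  3.e-04 -1.e+00] F [ 2.4 -0.1 -8.3] M [-0.14 -0.65 -0.05] gap 0.0241 j [-0.26  0.68  0.32  1.22 -0.    1.28]
```

```bash
python3 -m crank '[{"twist":[0,0,0],"offset":[0,0,-0.008],"grip":-1},{"twist":[0,0,0],"offset":[0,0,-0.002],"grip":-1},{"twist":[0,0,0],"offset":[0,0,0],"grip":-1}]'; python3 - <<'E'
from h import *
st()
E
```

```text
clock: 30.25
position: [0.6546, -0.1776, 0.1135]
eef_rot: [1.0, 0.011, -0.002, -0.0]
contact_force: [2.9, -0.3, -8.8]
finger_gap: 0.0245
t30.25 p [ 0.6546 -0.1776  0.1135] yaw 1.30 zt [-3.2e-03  6.0e-04 -1.0e+00] F [ 2.9 -0.3 -8.8] M [-0.23 -0.75 -0.02] gap 0.0245 j [-0.26  0.68  0.33  1.23 -0.    1.28]
```

Knob is up 9.8 mm at 8.8 N. Swinging clockwise along the arc.

```bash
python3 -m crank '[{"twist":[0,0,0.006],"offset":[-0.0067,0.0068,0],"grip":-1},{"twist":[0,0,0.0083],"offset":[-0.0095,0.0097,0],"grip":-1},{"twist":[0,0,0.0083],"offset":[-0.0095,0.0097,0],"grip":-1},{"twist":[0,0,0],"offset":[0,0,0],"grip":-1}]'; cat >> h.py <<'E'
def arc(total=None):
    p,R=st(); v=p[:2]-C; th=np.degrees(np.arctan2(v[1],v[0])); print('theta %.2f r %.4f  z+ %.4f'%(th,np.hypot(*v),p[2]-.1037))
    tt=np.radians(-71.45 if total is None else total); X=C+.130*np.array([np.cos(tt),np.sin(tt)])
    d=R.T@np.array([*(X-p[:2]),0]); print('to target share',np.round(d/.5,4))
E
python3 -c "
from h import *
arc()"
```

```text
clock: 30.75
position: [0.6399, -0.1917, 0.1131]
eef_rot: [0.998, -0.064, -0.002, 0.0]
contact_force: [1.1, -1.5, -8.8]
finger_gap: 0.0243
t30.75 p [ 0.6399 -0.1917  0.1131] yaw -7.37 zt [-4.6e-03 -2.0e-04 -1.0e+00] F [ 1.1 -1.5 -8.8] M [-0.31 -0.54 -0.1 ] gap 0.0243 j [-0.29  0.66  0.29  1.21 -0.    1.41]
theta -50.32 r 0.1299  z+ 0.0094
to target share [-0.0765  0.0568  0.0004]
```

```bash
python3 -m crank '[{"twist":[0,0.0004,0.0083],"offset":[-0.0095,0.0097,-0.001],"grip":-1},{"twist":[0,0,0.0083],"offset":[-0.0095,0.0097,0],"grip":-1},{"twist":[0,0,0.0083],"offset":[-0.0095,0.0097,0],"grip":-1},{"twist":[0,0,0.0083],"offset":[-0.0095,0.0097,0],"grip":-1},{"twist":[0,0,0],"offset":[0,0,0],"grip":-1}]';python3 -c "
from h import *
arc()"
```

```text
clock: 31.38
position: [0.6164, -0.207, 0.1135]
eef_rot: [0.985, -0.17, -0.001, 0.001]
contact_force: [1.6, -1.8, -8.6]
finger_gap: 0.0242
t31.38 p [ 0.6164 -0.207   0.1135] yaw -19.61 zt [-3.2e-03 -9.0e-04 -1.0e+00] F [ 1.6 -1.8 -8.6] M [-0.4  -0.46 -0.12] gap 0.0242 j [-0.32  0.62  0.23  1.18 -0.    1.59]
theta -62.74 r 0.1297  z+ 0.0098
to target share [-0.0287  0.0271  0.0001]
```

```bash
python3 -m crank '[{"twist":[0,0,0.0083],"offset":[-0.0095,0.0097,0],"grip":-1},{"twist":[0,0,0.0083],"offset":[-0.0095,0.0097,0],"grip":-1},{"twist":[0,0,0.005],"offset":[-0.006,0.006,0],"grip":-1},{"twist":[0,0,0],"offset":[0,0,0],"grip":-1}]';python3 -c "
from h import *
arc()
snap('wrist','w22.png');arc()"
```

```text
clock: 31.88
position: [0.6003, -0.2139, 0.1135]
eef_rot: [0.972, -0.237, -0.001, 0.001]
contact_force: [0.8, -1.6, -9.1]
finger_gap: 0.0242
t31.88 p [ 0.6003 -0.2139  0.1135] yaw -27.37 zt [-0.0032 -0.0017 -1.    ] F [ 0.8 -1.6 -9.1] M [-0.38 -0.33 -0.17] gap 0.0242 j [-0.34  0.59  0.18  1.16 -0.    1.71]
theta -70.50 r 0.1297  z+ 0.0098
to target share [-0.0025  0.0036  0.    ]
t31.93 p [ 0.6004 -0.2139  0.1135] yaw -27.36 zt [-0.0033 -0.0018 -1.    ] F [-0.3 -1.6 -9. ] M [-0.48 -0.33 -0.19] gap 0.0242 j [-0.34  0.59  0.18  1.16 -0.    1.71]
theta -70.47 r 0.1297  z+ 0.0098
to target share [-0.0026  0.0037  0.    ]
```

View pics/w22.png

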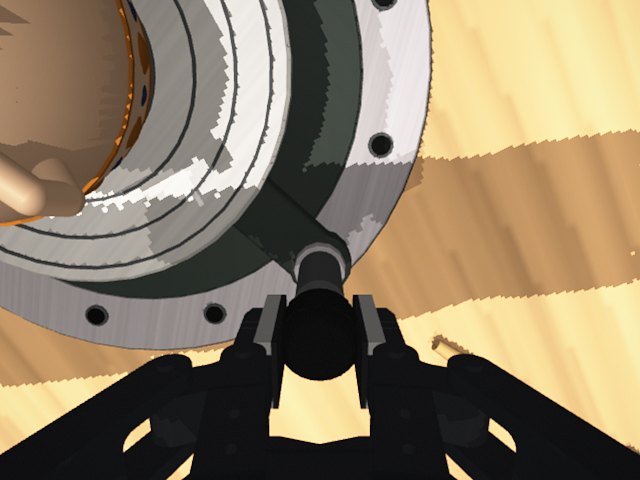

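```bash
python3 -m crank '[{"twist":[0,0,0.0024],"offset":[-0.0025,0.0033,0],"grip":-1},{"twist":[0,0,0],"offset":[0,0,0],"grip":-1}]';python3 -c "
from h import *
arc(-71.35)"
```

```text
clock: 32.17
position: [0.5986, -0.2145, 0.1134]
eef_rot: [0.97, -0.244, -0.002, 0.001]
contact_force: [0.8, -0.8, -9.3]
finger_gap: 0.0241
t32.17 p [ 0.5986 -0.2145  0.1134] yaw -28.21 zt [-0.0035 -0.0015 -1.    ] F [ 0.8 -0.8 -9.3] M [-0.49 -0.4  -0.09] gap 0.0241 j [-0.34  0.59  0.18  1.16 -0.    1.72]
theta -71.31 r 0.1296  z+ 0.0097
to target share [0.0004 0.0006 0.    ]
```

Angle reached (-71.31° against a target of -71.35°). Lowering the knob.

```bash
python3 -m crank '[{"twist":[0,0,0],"offset":[0,0,0.008],"grip":-1},{"twist":[0,0,0],"offset":[0,0,0.006],"grip":-1},{"twist":[0,0,0],"offset":[0,0,0],"grip":-1}]';python3 -c "
from h import *
arc(-71.35)"
```

```text
clock: 32.55
position: [0.5986, -0.2145, 0.1064]
eef_rot: [0.97, -0.244, -0.001, 0.001]
contact_force: [0.8, -1.4, -7.6]
finger_gap: 0.0238
t32.55 p [ 0.5986 -0.2145  0.1064] yaw -28.19 zt [-0.0032 -0.0018 -1.    ] F [ 0.8 -1.4 -7.6] M [-0.36 -0.29 -0.13] gap 0.0238 j [-0.34  0.6   0.17  1.15 -0.    1.72]
theta -71.29 r 0.1297  z+ 0.0027
to target share [0.0003 0.0006 0.    ]
```

The knob is 2.7 mm above home with the spring still pulling, so the pin has entered the hole. Going on to home.

```bash
python3 -m crank '[{"twist":[0,0,0],"offset":[0,0,0.005],"grip":-1},{"twist":[0,0,0],"offset":[0,0,0.002],"grip":-1},{"twist":[0,0,0],"offset":[0,0,0],"grip":-1}]';python3 -c "
from h import *
arc(-71.35)"
```

```text
clock: 32.92
position: [0.5986, -0.2145, 0.1039]
eef_rot: [0.97, -0.244, -0.001, 0.001]
contact_force: [0.2, -1.1, -6.5]
finger_gap: 0.0243
t32.92 p [ 0.5986 -0.2145  0.1039] yaw -28.19 zt [-0.0027 -0.002  -1.    ] F [ 0.2 -1.1 -6.5] M [-0.22 -0.14 -0.1 ] gap 0.0243 j [-0.34  0.6   0.17  1.14 -0.    1.72]
theta -71.31 r 0.1297  z+ 0.0002
to target share [0.0003 0.0006 0.    ]
```

```bash
python3 -m crank '[{"twist":[0,0,0],"offset":[0,0,0.002],"grip":-1},{"twist":[0,0,0],"offset":[0,0,0.002],"grip":-1},{"twist":[0,0,0],"offset":[0,0,0],"grip":-1}]';python3 -c "
from h import *
arc(-71.35)"
```

```text
clock: 33.3
position: [0.5986, -0.2145, 0.1038]
eef_rot: [0.97, -0.244, -0.0, 0.001]
contact_force: [-1.0, -1.5, -5.3]
finger_gap: 0.0242
t33.30 p [ 0.5986 -0.2145  0.1038] yaw -28.19 zt [-0.0014 -0.0023 -1.    ] F [-1.  -1.5 -5.3] M [-0.21  0.1  -0.09] gap 0.0242 j [-0.34  0.6   0.16  1.14 -0.    1.72]
theta -71.29 r 0.1297  z+ 0.0001
to target share [0.0003 0.0006 0.    ]
```

Knob is at home height. Releasing.

```bash
python3 -m crank '[{"twist":[0,0,0],"offset":[0,0,0.002],"grip":-1},{"twist":[0,0,0],"offset":[0,0,0],"grip":-0.3},{"twist":[0,0,0],"offset":[0,0,0],"grip":0},{"twist":[0,0,0],"offset":[0,0,0],"grip":0.2},{"twist":[0,0,0],"offset":[0,0,0],"grip":0.2},{"twist":[0,0,0],"offset":[0,0,0],"grip":0.2}]';python3 -c "
from h import *
arc(-71.35);snap('wrist','w23.png')"
```

```text
clock: 34.05
position: [0.6013, -0.2143, 0.1048]
eef_rot: [0.97, -0.243, 0.003, 0.001]
contact_force: [-0.3, 0.6, 0.7]
finger_gap: 0.051
t34.05 p [ 0.6013 -0.2143  0.1048] yaw -28.10 zt [ 0.0049 -0.0028 -1.    ] F [-0.3  0.6  0.7] M [-0.01  0.02 -0.01] gap 0.0510 j [-0.34  0.6   0.17  1.13 -0.    1.72]
theta -70.14 r 0.1304  z+ 0.0011
to target share [-0.0043  0.0035 -0.    ]
```

View pics/w23.png

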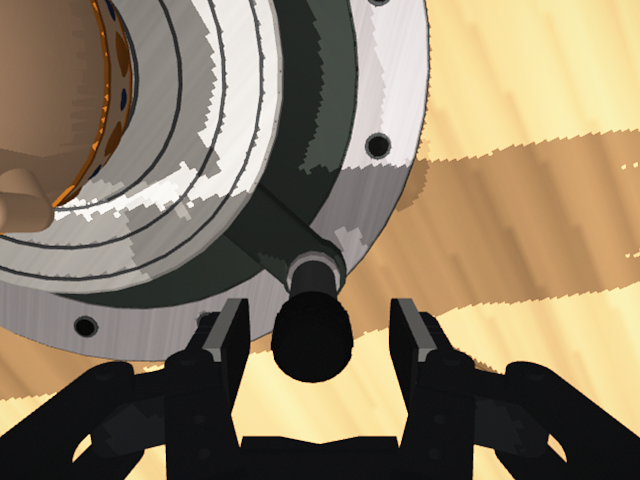

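```bash
python3 -m crank '[{"twist":[0,-0.0008,0],"offset":[-0.003,0,-0.03],"grip":0.2},{"twist":[0,0,0],"offset":[0,0,-0.1],"grip":0.2},{"twist":[0,0,0],"offset":[0,0,-0.1],"grip":0.2},{"twist":[0,0,0],"offset":[0,0,-0.1],"grip":0.2},{"twist":[0,0,0],"offset":[0,0,-0.05],"grip":0.2}]';python3 -c "
from h import *
go([.38,-.40,.29],-28)"
```

```text
clock: 34.72
position: [0.5981, -0.2129, 0.2962]
eef_rot: [0.97, -0.243, -0.004, -0.0]
contact_force: [1.4, -0.0, -0.5]
finger_gap: 0.0514
t34.73 p [ 0.5981 -0.2129  0.2962] yaw -28.10 zt [-0.0076  0.0025 -1.    ] F [ 1.4 -0.  -0.5] M [ 0.02 -0.03 -0.  ] gap 0.0514 j [-0.34  0.52  0.55  1.6  -0.    1.72]
offset share: [-0.2084  0.5355  0.0147] rows>= 4.60 twist share [ 0.00021  0.00125 -0.00029] deg 0.47
```

```bash
python3 -m crank '[{"twist":[0,0,0],"offset":[-0.04,0.105,0],"grip":0.2},{"twist":[0,0,0],"offset":[-0.04,0.105,0],"grip":0.2},{"twist":[0,0,0],"offset":[-0.04,0.105,0],"grip":0.2},{"twist":[0,0,0],"offset":[-0.04,0.105,0],"grip":0.2},{"twist":[0,0,0],"offset":[-0.04,0.105,0],"grip":0.2},{"twist":[0,0,0],"offset":[0,0,0],"grip":0.2},{"twist":[0,0,0],"offset":[0,0,0],"grip":0.2}]';python3 - <<'E'
from h import *
st()
for n,k,c in [('top','t24',(170,310,255,400,4)),('scene','s24',(185,345,245,405,3.5))]:
    p=snap(n,k+'.png')['pixels'];a,b,d,e,f=c
    cv2.imwrite('pics/c'+k+'.png',cv2.resize(p[a:b,d:e],None,fx=f,fy=f,interpolation=cv2.INTER_CUBIC)[:,:,::-1])
E
```

```text
clock: 35.6
position: [0.3832, -0.4031, 0.3002]
eef_rot: [0.97, -0.242, 0.001, 0.001]
contact_force: [0.5, 0.2, -1.6]
finger_gap: 0.0513
t35.60 p [ 0.3832 -0.4031  0.3002] yaw -27.97 zt [ 0.0013 -0.0024 -1.    ] F [ 0.5  0.2 -1.6] M [ 0.02 -0.04  0.05] gap 0.0513 j [-0.81  0.34  0.27  1.5  -0.    1.25]
```

View pics/t24.png

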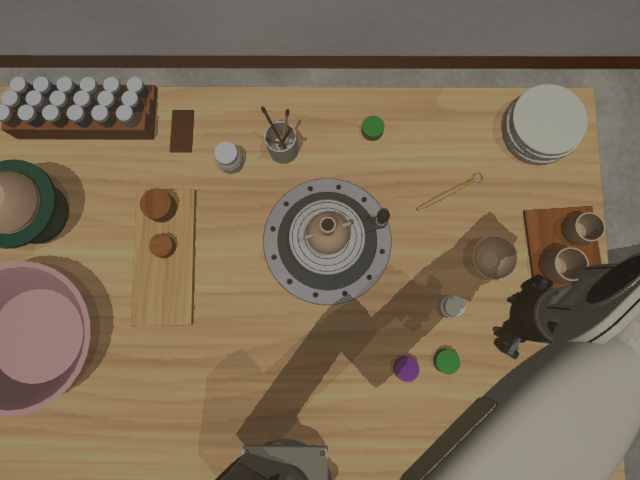

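View pics/ct24.png

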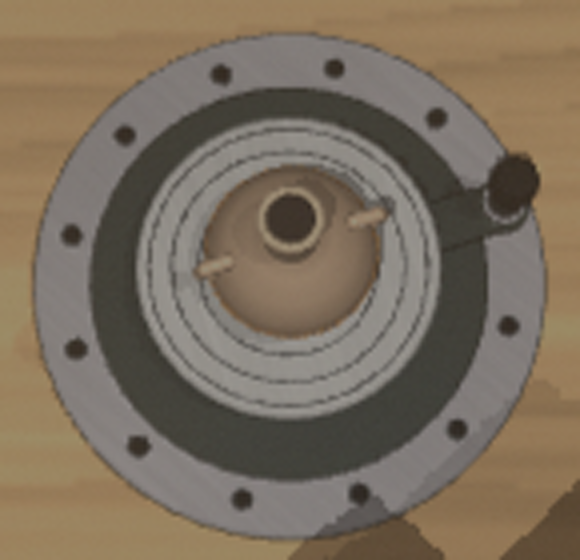

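View pics/cs24.png

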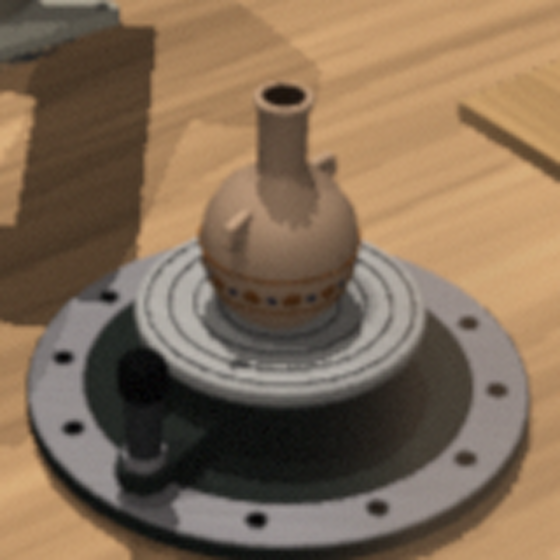

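```bash
python3 - <<'E'
from h import *
t=load('t24');t0=load('top0');s=load('s24');s0=load('scene0')
Ct=np.array([.55797,-.09189])
cr=lambda x,y:((x+.5)/4-.5+255,(y+.5)/4-.5+170)
l=onz(t,*cr(290,219),.215);print('lip off',l[:2]-Ct)
for z in (.145,.150):
    a,b=[onz(t,*cr(*q),z)[:2] for q in [(387,213),(196,272)]];d=a-b;m=(a+b)/2
    print('lug yaw %.1f'%np.degrees(np.arctan2(d[1],d[0])),'mid',m-Ct,np.linalg.norm(d))
# knob: black blob centroid before/after, compare with projected home rotated by -30
def blob(c,x0,y0,x1,y1,th):
    g=cv2.cvtColor(c['pixels'],cv2.COLOR_RGB2GRAY)[y0:y1,x0:x1];m=(g<th).astype(np.uint8)
    n,l,st_,ce=cv2.connectedComponentsWithStats(m);i=1+np.argmax(st_[1:,4]);return ce[i]+[x0,y0],st_[i]
K=lambda th,z:[Ct[0]+.13*np.cos(np.radians(th)),Ct[1]+.13*np.sin(np.radians(th)),z]
for c0,c1,b0,b1,n in [(t0,t,(355,178,378,203),(374,203,396,228),'top'),(s0,s,(305,285,335,312),(272,280,300,303),'scene')]:
    for th in (30,40):
        e0,q0=blob(c0,*b0,th);e1,q1=blob(c1,*b1,th)
        print(n,th,'resid before',np.round(e0-proj(c0,K(-41.45,.102)),2),'after',np.round(e1-proj(c1,K(-71.45,.102)),2),q0[2:],q1[2:], 'px per 5mm z',np.round(proj(c1,K(-71.45,.107))-proj(c1,K(-71.45,.102)),2))
E
```

```text
lip off [-0.0007623  -0.00160942]
lug yaw -72.1 mid [ 0.00012346 -0.00211279] 0.10439600390159498
lug yaw -72.1 mid [-0.00076745 -0.0021417 ] 0.10388426251359902Traceback (most recent call last):
  File "<stdin>", line 16, in <module>
  File "<stdin>", line 12, in blob
    return _wrapfunc(a, 'argmax', axis=axis, out=out, **kwds)
    return bound(*args, **kwds)
ValueError: attempt to get argmax of an empty sequence
```

```bash
python3 - <<'E'
from h import *
Ct=np.array([.55797,-.09189])
s=load('s24');s0=load('scene0')
K=lambda th,z:[Ct[0]+.13*np.cos(np.radians(th)),Ct[1]+.13*np.sin(np.radians(th)),z]
for c,th,b in [(s0,-41.45,(305,285,335,306)),(s,-71.45,(274,278,298,303))]:
    g=cv2.cvtColor(c['pixels'],cv2.COLOR_RGB2GRAY)
    p=proj(c,K(th,.102));x=int(round(p[0]));print(np.round(p,1),np.round(proj(c,K(th,.114)),1),g[int(p[1])-14:int(p[1])+22,x-1:x+2].mean(1).astype(int))
    print(np.round(proj(c,K(th,.109))-p,2))
E
```

```text
[317.4 301.3] [317.5 296.2] [ 90  89  81 125 152 106  40  12  13  12  13  12   8   6   7   5   4   8
   5   4   6  11  18  24  23  24  26  26  25  26  24  25  26  24  24  25]
[ 0.07 -3.01]
[283.6 292.8] [283.6 287.7] [99 86 69 56 48 40 27 15 13 14 13 13 15 11  9  7  5  8  4  6  7  9 14 20
 26 25 27 28 27 27 29 28 27 25 25 26]
[-0.05 -2.98]
```

Knob height in the scene view matches home to about 0.3 px (7 mm would be 3 px). All checks agree, so I'm handing in.

```bash
python3 -c "
from h import *
print(workorder.close_job());st()"
```

```text
the job is handed in; nothing more can be done
None
the job is handed in; nothing more can be done
```

The job is done and handed in at about 36 s on the robot's clock. The vase went to the board while I moved the riser onto the board, then back onto the bare wheel head. After that I pulled the plunger about 10 mm, swung it 30° clockwise and let it home.

Last checks, with the arm clear of everything:
- **Vase:** it stands upright about 2 mm off the wheel's axis. Its lugs lie at -72.1° against -71.45° for the plunger arm, so they are in line to about 0.7°.
- **Plunger:** the spring was still pulling down at 2.7 mm above home, so the pin had entered the hole. The knob's height in the scene image matches home to about 0.3 px (a raised pin would be 3 px). I did not push the wheel to test the lock.
- **Riser and the rest:** the riser stands on the board clear of the spare. The other things look where they were in the last top view.
- **Disagreements:** the cameras differed by 2–3 mm on the wheel's centre, and by up to about 4 mm on the lip and knob. None of the checks failed.

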